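Put the bench kit back in its trays

ROBOT

A 7-joint arm with a two-finger parallel gripper is mounted at the origin on a cart in front of the work surface, level with it; the furniture and walls round the work are solid. World frame = base frame: x ahead of the robot, y to its left, z up, the work surface at z = 0. Lengths are in mm, angles in rad, forces in N, time in s.
With the tool pointing down it reaches from about 400 to 850 mm from the base axis. Payload 10.4 kg.
Tool frame: the origin (TCP) lies between the finger pads; the fingertips stand 19 mm ahead of it and the grasp point (between the pads) is the TCP; z points along the fingers, y is the direction in which the jaws open and shut (so a half turn about z gives the same grasp; the last joint's range is limited). The gripper opens to 87 mm and grips with 3 to 60 N. Pads are 19 mm wide; open, the fingers measure 117 mm over their backs; the gripper's body (75 mm by 190 mm) begins 51 mm behind the grasp point.
Start: joints at [1.237, 0.332, -0.065, 1.46, 0.022, 1.35, -0.088], TCP at [191.159, -595.07, 241.576] pointing down, gripper open.
Joint ranges: [-2.6, 2.6], [-0.5, 2.12], [-1.47, 1.34], [0.16, 2.42], [-1.27, 4.41], [0.06, 2.06], [-2.6, 2.6]. Speed limits (rad/s): [2.22, 2.22, 2.79, 2.79, 3.14, 3.14, 3.14].

INTERFACE

Orientations are given as a rotation vector (axis times angle).
In Python, from rig import monitor, eyes, env gives the robot as it stands.
- The arm moves only by the tool drive_tool, never from a script. Its argument "series" is a list of rows, each a list of 3 entries, a list of its own where there are three numbers: the shift along the tool's x, y, z in mm, then the turn, a rotation vector about the tool's x, y, z in rad, then the finger opening in mm, from 0 to 87. In form: [[[dx, dy, dz], [ax, ay, az], gripper], ...]. A call has 1 to 5 rows; each row is the pose to reach, as a shift and turn from the pose measured when the call began, along the tool's axes at that moment; what a row does not reach only later rows make up. A row lasts 1/12 s, in which the tool goes at most 41.7 mm and 7.16 degrees, less where a joint would pass 70% of its speed; a pose out of reach is approached as far as the arm can. A call with a gripper value outside its range is refused whole. The fingers move at their own pace and stop on an object; "grip_force" is the grip in N (left out, the last holds). Time passes only in rows, so rows that repeat a pose let the fingers close. It gives the time, the measured TCP pose, the force and the opening at its end, in the units of the state.
- monitor.sense(): the state, without advancing time (a new reading comes with each control period).
- eyes.read_camera(name): name is "scene" or "top"; returns (picture, depth): 480x640x3 uint8, red, green, blue; 480x640 float32, mm along the optical axis (not along the pixel's ray), 0 where there is no reading.
- eyes.camera_model(name): a dict with "mtx" (3x3 intrinsics, pixels), "dist" ([k1, k2, p1, p2, k3] as OpenCV has them; the pictures are not rectified), "pose" (4x4, takes a point from camera to world coordinates). Camera axes: x right, y down, z forward; pixel columns grow to the right and rows downward; lengths in mm; the calibration is good to about 2 mm. A picture is of the moment at which its call begins. camera_model takes no time and is no camera call.
- env.job_done(): hands the job in, once; it reports no verdict.
The state is a dict: "time_s": time; "joint_positions": joint angles; "dq": joint speeds; "tau": joint torques, N m; "tcp_pos": TCP position; "tool_rot": TCP orientation; "contact_force": force on the tool from outside, world axes, zero at the start; "ft_torque": the same for the moment, N m; "opening": finger opening in mm.
Only numpy, scipy, OpenCV 4.12 (cv2) and the standard library are available. Lean on these libraries where they do the work, as an engineer would, in place of code of your own. Each camera call takes 0.05 s, during which the arm holds its last target.

TASK

Put the bench kit back in the grey trays, each thing in the tray whose outline matches it: the white tub in the large round one, the white screw cap in the small round one, the timer in the square one and the marker in the long one. Each must sit flat on the tray floor, fully inside the rim and let go; keep the tub upright, and leave the two loose beakers that stand among the kit where they are.

Things in the scene. Friction and masses are not known exactly. Their poses are not given: they have to be found in the camera images.
- tub_mid (a point): White round plastic tub with a screw lid and a label, loose, standing upright. 51 mm in diameter, 85 mm high (lid the top 15 mm), about 0.06 kg. Point: its centre, half-way up (42.5 mm above its base); z is its upward axis.
- cap_mid (a point): White ribbed plastic screw cap, a flat round disc lying closed side up, loose. 34 mm in diameter, 15 mm high, about 0.015 kg. Point: its centre, half-way up (7.5 mm above its base); z up.
- lab_timer_mid (a point): White square laboratory timer with three buttons, loose, lying flat. 63 mm x 63 mm, 21 mm high, about 0.06 kg. Point: its centre, half-way up (10.5 mm above its base); x and y run square to its sides, z up.
- pen_mid (a point): White felt marker with a red cap, loose, lying flat; it does not roll. 137 mm long, 18 mm wide, 18 mm high, about 0.02 kg. Point: its centre, half-way up (9 mm above its base); y runs along its length, z up.
- tray_round_large: Fixed to the worktop (does not move). Grey tray, floor 3 mm thick (upper face 3 mm above the worktop), surrounded by a raised rim 4 mm thick whose top is 8 mm above the worktop. Large round tray: the space inside the rim is a circle 67 mm in diameter. A thin foot flange sticks out 9 mm beyond the inner outline. Origin: centre of the tray, at worktop level; z up.
- tray_round_small: Fixed to the worktop (does not move). Grey tray, floor 3 mm thick (upper face 3 mm above the worktop), surrounded by a raised rim 4 mm thick whose top is 8 mm above the worktop. Small round tray: the space inside the rim is a circle 48 mm in diameter. A thin foot flange sticks out 9 mm beyond the inner outline. Origin: centre of the tray, at worktop level; z up.
- tray_square: Fixed to the worktop (does not move). Grey tray, floor 3 mm thick (upper face 3 mm above the worktop), surrounded by a raised rim 4 mm thick whose top is 8 mm above the worktop. Square tray: the space inside the rim is 79 mm x 79 mm; x and y run square to its sides. A thin foot flange sticks out 9 mm beyond the inner outline. Origin: centre of the tray, at worktop level; z up.
- tray_long: Fixed to the worktop (does not move). Grey tray, floor 3 mm thick (upper face 3 mm above the worktop), surrounded by a raised rim 4 mm thick whose top is 8 mm above the worktop. Long narrow tray: the space inside the rim is 34 mm (along its x) x 153 mm (along its y). A thin foot flange sticks out 9 mm beyond the inner outline. Origin: centre of the tray, at worktop level; z up.
- beaker_one_mid (a point): One glass beaker with a spout, standing loose on the worktop, about 62 mm wide and 67 mm high. A bystander: leave it standing where it is. Point: its centre, half-way up; z up.
- beaker_two_mid (a point): Another glass beaker with a spout, standing loose on the worktop, about 62 mm wide and 69 mm high. A bystander: leave it standing where it is. Point: its centre, half-way up; z up.
Things that resemble listed ones, but are neither listed nor needed, are in the scene too. What is shaped like the part that bears tub_mid but pink or turquoise is not meant.

How it is judged:
By the outcome, as a careful person would: the job done as asked, in the order asked, and still so for the second after the job is handed in, with the robot touching nothing.
It also fails if it takes over 115 s, if anything falls off the work surface, if the arm or the gripper's body presses on something with over 40 N, if the wrist force passes 120 N, or if a joint passes its speed limit or range.

## Working session

There is one attempt and no reset: what is moved stays moved. The work goes in short steps, Python scripts to look and compute and a tool call to move; the robot and the scene stay as the last step left them, time stands still between calls to the robot, and variables do not carry over. Pictures are saved under pics/ and viewed, and the job is handed in when it is done.

Besides the shell and the picture viewer there is one more tool, called by a JSON object that holds its "op" and its "data". drive_tool: Moves the arm, as the interface text tells. Its arguments: {"type":"object","properties":{"series":{"type":"array"},"grip_force":{"type":"number"}},"required":["series"]}

```bash
ls; mkdir -p pics
python3 - <<'E'
from rig import monitor, eyes, env
import cv2,numpy as np
print(monitor.sense())
for n in("scene","top"):
    p,d=eyes.read_camera(n); np.save(f"pics/{n}0_d.npy",d); cv2.imwrite(f"pics/{n}0.png",p[:,:,::-1]); m=eyes.camera_model(n); print(m)
E
```

```text
pics
{'time_s': 0.0, 'joint_positions': array([ 1.23741963,  0.33285039, -0.0646829 ,  1.46091748,  0.02160541,
        1.34990834, -0.08849974]), 'dq': array([ 0.00029655,  0.00046213,  0.00095013,  0.00106573,  0.0004969 ,
       -0.0006467 , -0.00026445]), 'tau': array([-3.14872148e-05, -6.23257756e+01,  2.46537843e-02, -3.89906895e+01,
       -6.13566348e-02,  3.94873763e-02,  8.36079153e-05]), 'tcp_pos': array([ 191.00044215, -594.72931513,  240.77868428]), 'tool_rot': array([-3.10239851e+00, -4.86003603e-01,  4.53719874e-04]), 'contact_force': array([ 0.14516104, -0.20896475,  0.55936607]), 'ft_torque': array([-0.00385194,  0.0526841 ,  0.0225852 ]), 'opening': 87.29496941383172}
{'mtx': array([[524.17926018,   0.        , 315.21358307],
       [  0.        , 524.17926018, 237.17297238],
       [  0.        ,   0.        ,   1.        ]]), 'dist': array([-0.14228935,  0.        ,  0.        ,  0.        ,  0.        ]), 'pose': array([[-7.81048783e-01, -2.77853516e-01,  5.59249696e-01,
        -2.82514070e+02],
       [-6.24236602e-01,  3.22908675e-01, -7.11377995e-01,
         9.89336349e+02],
       [ 1.70722985e-02, -9.04725047e-01, -4.25653763e-01,
         6.38698392e+02],
       [ 0.00000000e+00,  0.00000000e+00,  0.00000000e+00,
         1.00000000e+00]])}
{'mtx': array([[599.46054496,   0.        , 318.20938972],
       [  0.        , 599.46054496, 233.12909859],
       [  0.        ,   0.        ,   1.        ]]), 'dist': array([0.04877128, 0.        , 0.        , 0.        , 0.        ]), 'pose': array([[ 1.62311483e-02, -9.94843506e-01,  1.00114680e-01,
         3.30910958e+02],
       [-9.99748018e-01, -1.45948015e-02,  1.70555891e-02,
         3.46193124e+01],
       [-1.55064882e-02, -1.00366285e-01, -9.94829713e-01,
         1.37086487e+03],
       [ 0.00000000e+00,  0.00000000e+00,  0.00000000e+00,
         1.00000000e+00]])}
```

View pics/scene0.png

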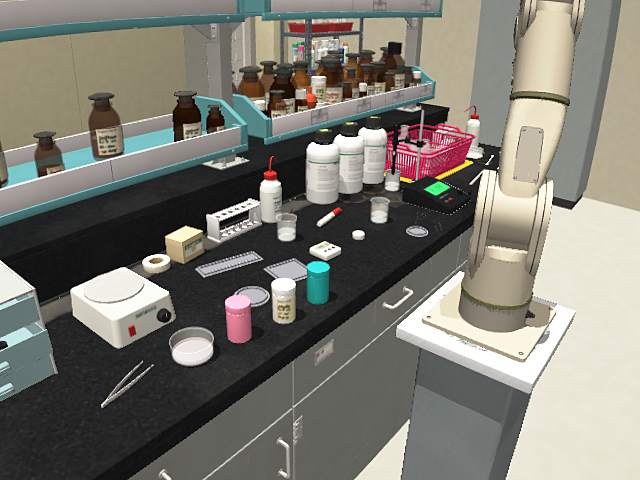

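View pics/top0.png

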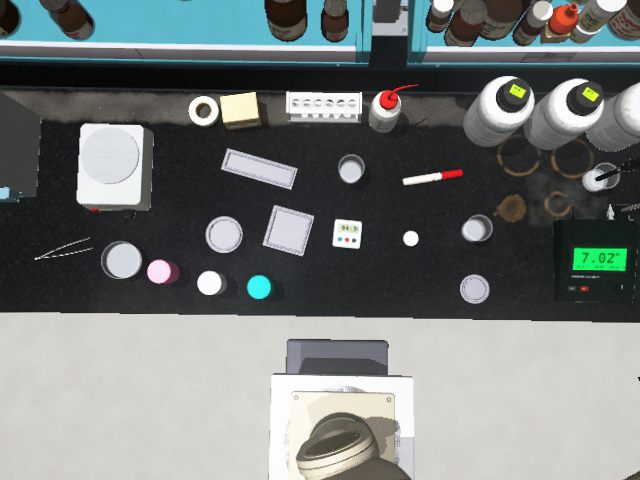

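```bash
cat > h.py <<'E'
import cv2,numpy as np
from rig import monitor, eyes, env
def ray(n,uv):
    m=eyes.camera_model(n); uv=np.asarray(uv,float).reshape(-1,1,2)
    q=cv2.undistortPoints(uv,m["mtx"],m["dist"]).reshape(-1,2)
    d=np.c_[q,np.ones(len(q))]@m["pose"][:3,:3].T
    return m["pose"][:3,3],d
def plane(n,uv,z):
    o,d=ray(n,uv); return o+d*((z-o[2])/d[:,2])[:,None]
def proj(n,P):
    m=eyes.camera_model(n); T=np.linalg.inv(m["pose"])
    return cv2.projectPoints(np.asarray(P,float).reshape(-1,1,3),cv2.Rodrigues(T[:3,:3])[0],T[:3,3],m["mtx"],m["dist"])[0].reshape(-1,2)
E
python3 - <<'E'
from h import *
im=cv2.imread("pics/top0.png")
c=im[130:310,190:510]; cv2.imwrite("pics/topcrop.png",cv2.resize(c,None,fx=2.5,fy=2.5,interpolation=cv2.INTER_CUBIC))
hsv=cv2.cvtColor(im,cv2.COLOR_BGR2HSV)
g=cv2.cvtColor(im,cv2.COLOR_BGR2GRAY)
m=((im.max(2)>75)*255).astype(np.uint8)
m[:130]=0;m[312:]=0
n,l,s,ce=cv2.connectedComponentsWithStats(m)
for i in range(1,n):
    if 60<s[i,4]<6000: print(i,s[i],ce[i].round(1),im[l==i].mean(0).round())
E
```

```text
1 [  76  130   78   83 5916] [114.7 169.4] [203. 202. 200.]
3 [464 130  52  17 587] [487.9 136.3] [92. 93. 93.]
4 [ 524  130  116   22 1751] [583.5 138. ] [96. 96. 96.]
7 [ 221  148   77   42 1699] [258.8 168.4] [206. 195. 194.]
10 [338 154  27  30 558] [350.7 168.8] [177. 172. 169.]
14 [505 162  34  14 118] [522.3 170.9] [57. 79. 99.]
16 [562 162  60  30 635] [596.  178.2] [154. 153. 152.]
20 [402 169  61  16 479] [432.2 176.8] [151. 153. 211.]
28 [  0 186  10  14 125] [  4.3 192.8] [195. 181. 142.]
32 [493 194  33  28 409] [511.5 208.5] [50. 68. 85.]
36 [544 198  27  19 135] [554.8 208.6] [65. 83. 98.]
39 [622 203  18   8  62] [631.7 207.1] [85. 89. 91.]
40 [ 262  205   52   52 1834] [287.9 230.1] [210. 200. 198.]
41 [607 204   7  16  78] [609.9 212.8] [169. 166. 161.]
43 [462 214  31  28 587] [476.1 228.6] [174. 169. 166.]
46 [ 205  216   38   37 1111] [223.6 234.1] [209. 200. 199.]
47 [332 219  30  30 797] [346.7 233.4] [218. 224. 222.]
48 [403 230  16  17 203] [410.3 238. ] [230. 230. 229.]
49 [ 34 237  56  23 117] [ 59.5 248.5] [131. 131. 131.]
50 [ 101  241   41   38 1153] [121.9 259.9] [199. 192. 189.]
51 [ 51 247  42  10  71] [ 72.7 252. ] [126. 126. 125.]
52 [ 572  247   55   25 1218] [599.5 258.8] [ 95. 223.  24.]
54 [147 259  32  25 637] [162.1 271.5] [187. 168. 202.]
56 [197 270  30  25 582] [210.8 282.7] [215. 214. 214.]
57 [247 275  24  25 483] [258.5 286.6] [228. 229.  56.]
58 [460 274  30  30 709] [474.3 288.5] [192. 181. 179.]
```

View pics/topcrop.png

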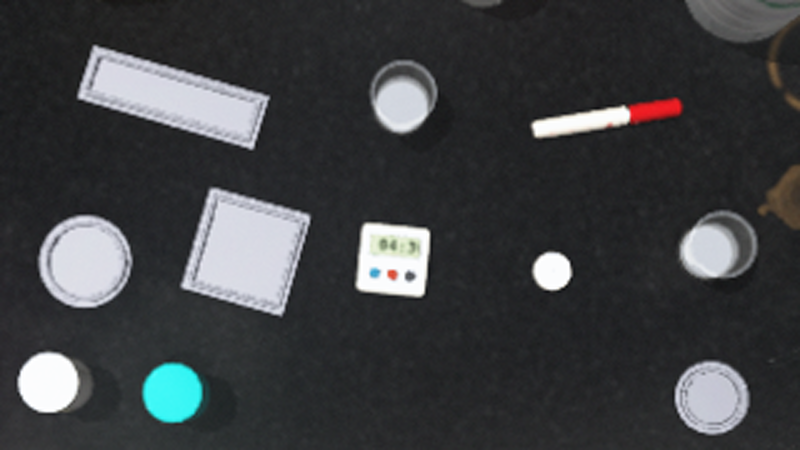

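```bash
cat > meas.py <<'E'
from h import *
def comp(im,pt,thr=75,mask=None):
    m=((im.max(2)>thr)*255).astype(np.uint8) if mask is None else mask
    n,l=cv2.connectedComponents(m); c=l==l[pt[1],pt[0]]
    return c
def cont(c,up=4):
    # subpixel contour by smoothing up-sampled mask
    b=cv2.resize((c*255).astype(np.uint8),None,fx=up,fy=up,interpolation=cv2.INTER_LINEAR)
    k=max(cv2.findContours((b>127).astype(np.uint8),cv2.RETR_EXTERNAL,cv2.CHAIN_APPROX_NONE)[0],key=cv2.contourArea)
    return (k.reshape(-1,2)+.5)/up-.5
def rect(cam,c,z):
    w=plane(cam,cont(c),z)[:,:2].astype(np.float32)
    r=cv2.minAreaRect(w); b=cv2.boxPoints(r); 
    e=b[1]-b[0] if np.linalg.norm(b[1]-b[0])>np.linalg.norm(b[2]-b[1]) else b[2]-b[1]
    return np.round(r[0],1),np.round(r[1],1),"long-axis deg",round(float(np.degrees(np.arctan2(e[1],e[0]))),1)
def circ(cam,c,z):
    w=plane(cam,cont(c),z)[:,:2].astype(np.float32)
    e=cv2.fitEllipse(w); return np.round(e[0],1),np.round(e[1],1)
E
python3 - <<'E'
from meas import *
im=cv2.imread("pics/top0.png")
print("long",rect("top",comp(im,(259,168)),1))
print("sq",rect("top",comp(im,(288,230)),1))
print("lr",circ("top",comp(im,(224,234)),1))
print("sr",circ("top",comp(im,(474,288)),1))
print("tub",circ("top",comp(im,(208,282),190),85))
print("cap",circ("top",comp(im,(410,238)),15))
print("timer",rect("top",comp(im,(346,226)),15))
print("pen",rect("top",comp(im,(420,179)),9))
print("beaker1",circ("top",comp(im,(350,172)),0)); print("beaker2",circ("top",comp(im,(472,230)),0))
print("turq",circ("top",comp(im,(259,287)),85))
print("pink",circ("top",comp(im,(160,270),170),85))
for n,u in(("tub",(208,282)),("cap",(410,238)),("timer",(346,240)),("beaker",(350,157)),("b2",(478,216))):
    d=np.load("pics/top0_d.npy")[u[1],u[0]]; o,r=ray("top",[u]); m=eyes.camera_model("top")
    print(n,d,(o+r*d).round(1))
im=cv2.imread("pics/scene0.png")
def s(pt,thr=150): return comp(im,pt,thr)
c=im[190:380,160:460]; cv2.imwrite("pics/sccrop.png",cv2.resize(c,None,fx=2.6,fy=2.6,interpolation=cv2.INTER_CUBIC))
E
```

```text
long (array([618. , 198.9]), array([174.7,  55.7]), 'long-axis deg', 74.5)
sq (array([475.1, 127.9]), array([100.4, 100.7]), 'long-axis deg', -14.9)
lr (array([463.4, 275.7]), array([85.9, 86.5]))
sr (array([ 348.3, -296.5]), array([66.5, 67.1]))
tub (array([350.5, 288.9]), array([50.2, 50.6]))
cap (array([ 459.4, -150.8]), array([35.6, 36.2]))
timer (array([467.8,  -7. ]), array([66.3, 66.3]), 'long-axis deg', 85.1)
pen (array([ 601.6, -201.4]), array([ 20.4, 141.2]), 'long-axis deg', -80.1)
beaker1 (array([622.1, -14.7]), array([61.4, 69.6]))
beaker2 (array([ 486. , -304.6]), array([60.8, 72.6]))
turq (array([343.7, 182.4]), array([52.3, 52.7]))
pink (array([373.5, 397.5]), array([50.2, 50.3]))
tub 1285.7817 [[351.7 290.9  84.9]]
cap 1361.2303 [[ 459.6 -150.5   12.3]]
timer 1351.5476 [[451.8  -5.2  23.8]]
beaker 1336.7466 [[634.6 -10.9  57. ]]
b2 1312.938 [[ 505.2 -291.1   63.1]]
```

View pics/sccrop.png

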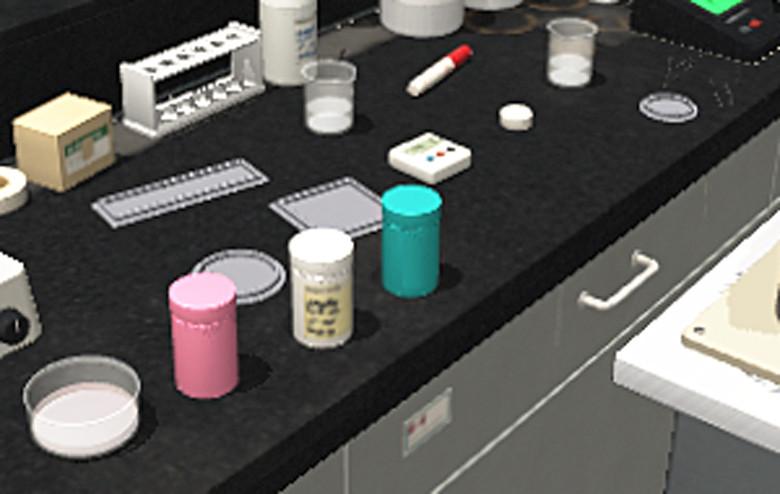

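Run:
```python
from meas import *
for n,u,z in (("tub",(322,245),85),("turq",(412,201),85),("cap",(516,109),15),("timer",(429,149),21),("sr",(668,108),3),("lr",(239,276),3),("sq",(334,207),3),("long",(181,192),3),("tubbase(left,right mid)",(322,337),0)):
    print(n,plane("scene",[np.array(u)/2.6+[160,190]],z).round(1))
import numpy as np
from scipy.spatial.transform import Rotation as R
s=monitor.sense(); print(R.from_rotvec(s["tool_rot"]).as_matrix().round(3), s["tcp_pos"])
```

```text
tub [[350.8 286.4  85. ]]
turq [[341.7 181.6  85. ]]
cap [[ 464.9 -161.6   15. ]]
timer [[469.7 -10.5  21. ]]
sr [[ 349.1 -299.9    3. ]]
lr [[464.3 270.5   3. ]]
sq [[484.1 120.6   3. ]]
long [[618.9 195.8   3. ]]
tubbase(left,right mid) [[348.  290.8   0. ]]
[[ 0.952  0.306 -0.   ]
 [ 0.306 -0.952  0.001]
 [-0.    -0.001 -1.   ]] [ 191.02862029 -594.74899737  240.8410349 ]
```

```bash
cat > mv.py <<'E'
import sys
from h import *
from scipy.spatial.transform import Rotation as R
def mv(*T):
    s=monitor.sense(); p=s["tcp_pos"]; Rm=R.from_rotvec(s["tool_rot"]); M=Rm.as_matrix()
    print("t",round(s["time_s"],2),"p",p.round(1),"phi",round(np.degrees(np.arctan2(M[1,0],M[0,0])),1),"az",round(np.degrees(np.arctan2(p[1],p[0])),1),"open",round(s["opening"],1),"F",s["contact_force"].round(1),"q",s["joint_positions"].round(2))
    for x,y,z,f in T:
        f=np.radians(f); Q=np.array([[np.cos(f),np.sin(f),0],[np.sin(f),-np.cos(f),0],[0,0,-1]])
        print([x,y,z,round(np.degrees(f))],(M.T@(np.array([x,y,z])-p)).round(1).tolist(),R.from_matrix(M.T@Q).as_rotvec().round(3).tolist())
if __name__=="__main__": mv(*eval("["+sys.argv[1]+"]") if len(sys.argv)>1 else [])
E
python3 - <<'E'
from h import *
for n,u,z in (("box front",(240,129),0),("rack front",(323,122),0),("bottle front",(490,148),0),("bottle2",(550,150),0),("wash bottle",(384,132),0),("shelf edge",(300,60),0)):
    print(n,plane("top",[u],z).round(0))
d=np.load("pics/top0_d.npy")
for u in((240,105),(323,100),(495,100),(510,90),(384,115),(300,55),(300,20)):
    o,r=ray("top",[u]); print(u,(o+r*d[u[1],u[0]]).round(0))
E
python3 mv.py "(420,-480,200,30),(560,-330,200,60),(640,-150,200,70),(640,0,200,80)"
```

```text
box front [[711. 245.   0.]]
rack front [[730.  51.   0.]]
bottle front [[ 672. -336.    0.]]
bottle2 [[ 669. -472.    0.]]
wash bottle [[708. -91.   0.]]
shelf edge [[879. 108.   0.]]
(240, 105) [[747. 236.  67.]]
(323, 100) [[762.  51.  65.]]
(495, 100) [[ 721. -293.  197.]]
(510, 90) [[ 728. -311.  236.]]
(384, 115) [[713. -81. 115.]]
(300, 55) [[780.  94. 270.]]
(300, 20) [[823.  92. 326.]]
t 0.1 p [ 191.  -594.7  240.8] phi 17.8 az -72.2 open 87.2 F [-0.5  0.4  0.1] q [ 1.24  0.33 -0.06  1.46  0.02  1.35 -0.09]
[420, -480, 200, 30] [253.1, -39.2, 40.9] [-0.001, -0.0, -0.213]
[560, -330, 200, 60] [432.3, -139.2, 41.0] [-0.001, -0.0, -0.736]
[640, -150, 200, 70] [563.5, -286.1, 41.1] [-0.001, -0.0, -0.911]
[640, 0, 200, 80] [609.4, -428.9, 41.3] [-0.001, -0.001, -1.085]
```

```bash
python3 mv.py "(360,-460,240,40)"
```

```text
t 0.1 p [ 191.  -594.7  240.8] phi 17.8 az -72.2 open 87.2 F [-0.5  0.4  0.1] q [ 1.24  0.33 -0.06  1.46  0.02  1.35 -0.09]
[360, -460, 240, 40] [202.1, -76.6, 0.9] [-0.001, -0.0, -0.387]
```

{"op": "drive_tool", "data": {"series": [[[40,-15,0],[0,0,-0.08],87],[[80,-30,0],[0,0,-0.16],87],[[120,-46,0],[0,0,-0.24],87],[[160,-61,0],[0,0,-0.32],87],[[200,-76,0],[0,0,-0.39],87]]}}

```text
time_s: 0.52
tcp_pos: [354.8, -463.2, 240.7]
tool_rot: [-2.947, -1.083, 0.0]
contact_force: [0.7, 0.1, -0.3]
opening: 86.9
```

```bash
python3 mv.py "(480,-290,240,59),(535,-90,240,81)"
```

```text
t 0.52 p [ 354.8 -463.2  240.7] phi 40.4 az -52.6 open 86.9 F [ 0.7  0.1 -0.3] q [ 1.03  0.25 -0.23  1.57  0.06  1.33 -0.07]
[480, -290, 240, 59] [207.6, -50.8, 0.9] [-0.002, -0.001, -0.325]
[535, -90, 240, 81] [379.0, -167.6, 1.1] [-0.001, -0.001, -0.709]
```

Tracks well.

{"op": "drive_tool", "data": {"series": [[[41,-8,0],[0,0,-0.06],87],[[82,-17,0],[0,0,-0.13],87],[[123,-28,0],[0,0,-0.2],87],[[164,-39,0],[0,0,-0.27],87],[[204,-51,0],[0,0,-0.33],87]]}}

```text
time_s: 0.93
tcp_pos: [475.7, -293.7, 240.6]
tool_rot: [-2.726, -1.558, 0.0]
contact_force: [0.5, -0.3, -0.0]
opening: 87.0
```

```bash
python3 mv.py "(530,-90,240,80),(530,110,240,100)"
```

```text
t 0.93 p [ 475.7 -293.7  240.6] phi 59.5 az -31.7 open 87.0 F [ 0.5 -0.3 -0. ] q [ 0.82  0.22 -0.4   1.62  0.09  1.32 -0.13]
[530, -90, 240, 80] [203.1, -56.6, 0.9] [-0.002, -0.001, -0.358]
[530, 110, 240, 100] [375.4, -158.2, 1.2] [-0.001, -0.001, -0.707]
```

{"op": "drive_tool", "data": {"series": [[[41,-8,0],[0,0,-0.07],87],[[82,-18,0],[0,0,-0.14],87],[[123,-30,0],[0,0,-0.21],87],[[163,-43,0],[0,0,-0.28],87],[[203,-57,0],[0,0,-0.36],87]]}}

```text
time_s: 1.35
tcp_pos: [528.7, -92.5, 240.7]
tool_rot: [-2.4, -2.024, 0.0]
contact_force: [1.7, -0.5, -0.3]
opening: 87.3
```

{"op": "drive_tool", "data": {"series": [[[41,-7,0],[0,0,-0.07],87],[[81,-15,0],[0,0,-0.14],87],[[121,-25,0],[0,0,-0.21],87],[[160,-40,0],[0,0,-0.28],87],[[197,-57,0],[0,0,-0.35],87]]}}

```text
time_s: 1.77
tcp_pos: [505.1, 113.2, 240.8]
tool_rot: [-2.006, -2.414, -0.0]
contact_force: [-0.7, 0.0, 0.4]
opening: 87.0
```

```bash
python3 mv.py "(350.5,288.5,160,110)"
```

```text
t 1.77 p [505.1 113.2 240.8] phi 100.5 az 12.6 open 87.0 F [-0.7  0.   0.4] q [ 0.39  0.17 -0.76  1.71  0.12  1.32 -0.21]
[350.5, 288.5, 160, 110] [200.5, -119.8, 81.3] [-0.001, -0.002, -0.165]
```

{"op": "drive_tool", "data": {"series": [[[34,-20,0],[0,0,-0.03],87],[[67,-40,0],[0,0,-0.06],87],[[100,-60,10],[0,0,-0.1],87],[[134,-80,30],[0,0,-0.13],87],[[167,-100,50],[0,0,-0.17],87]]}}

```text
time_s: 2.18
tcp_pos: [377.5, 257.4, 193.0]
tool_rot: [-1.793, -2.579, -0.002]
contact_force: [1.3, 0.4, -0.8]
opening: 87.0
```

```bash
python3 mv.py "(350.5,288.5,160,110)"
```

```text
t 2.18 p [377.5 257.4 193. ] phi 110.4 az 34.3 open 87.0 F [ 1.3  0.4 -0.8] q [ 0.23  0.06 -0.94  1.91  0.05  1.2  -0.37]
[350.5, 288.5, 160, 110] [38.5, -14.5, 33.0] [0.001, -0.001, 0.006]
```

{"op": "drive_tool", "data": {"series": [[[20,-7,15],[0,0,0],87],[[38,-14,33],[0,0,0],87],[[38,-14,60],[0,0,0],87],[[38,-14,80],[0,0,0],87],[[38,-14,80],[0,0,0],87]]}}

```text
time_s: 2.6
tcp_pos: [349.0, 286.9, 109.7]
tool_rot: [-1.791, -2.577, 0.006]
contact_force: [-0.4, -0.5, -1.0]
opening: 86.9
```

```bash
python3 mv.py "(350.5,288.5,50,110)"
python3 - <<'E'
from h import *
for n in("scene","top"):
    p,d=eyes.read_camera(n); cv2.imwrite(f"pics/{n}1.png",p[:,:,::-1])
E
```

```text
t 2.6 p [349.  286.9 109.7] phi 110.4 az 39.4 open 86.9 F [-0.4 -0.5 -1. ] q [ 0.12  0.19 -0.96  2.01  0.18  1.03 -0.57]
[350.5, 288.5, 50, 110] [0.9, 2.3, 59.6] [-0.005, -0.001, 0.007]
```

View pics/scene1.png

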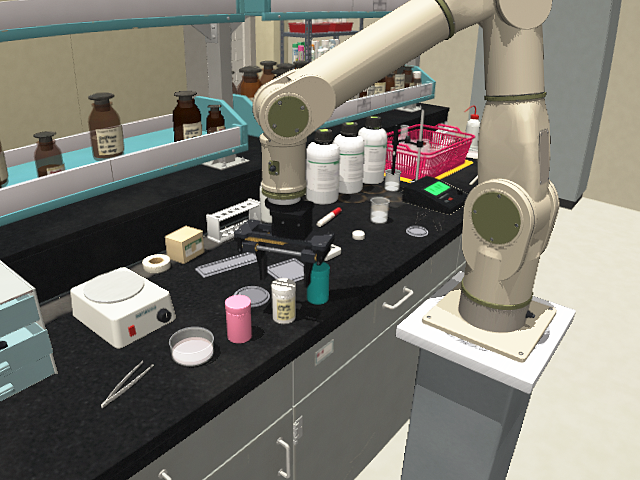

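The gripper straddles the white tub (about 283,295); the lower finger is right of it at about (305,300). I'll descend and grip.

{"op": "drive_tool", "data": {"series": [[[1,2,25],[0,0,0],87],[[1,2,45],[0,0,0],87],[[1,2,58],[0,0,0],87],[[1,2,60],[0,0,0],87],[[1,2,60],[0,0,0],87]]}}

```text
time_s: 3.12
tcp_pos: [352.7, 290.1, 53.9]
tool_rot: [-1.793, -2.577, -0.001]
contact_force: [-0.5, 0.1, 0.3]
opening: 86.7
```

{"op": "drive_tool", "data": {"series": [[[0,0,0],[0,0,0],45],[[0,0,0],[0,0,0],45],[[0,0,0],[0,0,0],45],[[0,0,0],[0,0,0],45],[[0,0,0],[0,0,0],45]], "grip_force": 12}}

```text
time_s: 3.53
tcp_pos: [352.9, 290.2, 54.4]
tool_rot: [-1.793, -2.578, -0.002]
contact_force: [0.3, 0.2, 0.4]
opening: 61.5
```

```bash
python3 mv.py "(463.5,275,125,110)"
```

```text
t 3.53 p [352.9 290.2  54.4] phi 110.3 az 39.4 open 61.5 F [0.3 0.2 0.4] q [ 0.06  0.3  -0.92  2.05  0.3   0.93 -0.67]
[463.5, 275, 125, 110] [-52.5, 98.4, -70.7] [0.0, -0.002, 0.006]
```

{"op": "drive_tool", "data": {"series": [[[0,0,0],[0,0,0],40],[[0,0,0],[0,0,0],40],[[0,0,0],[0,0,0],40],[[0,0,0],[0,0,0],40],[[0,0,0],[0,0,0],40]]}}

```text
time_s: 3.95
tcp_pos: [353.0, 290.2, 54.4]
tool_rot: [-1.793, -2.578, -0.002]
contact_force: [-1.3, -1.1, 3.6]
opening: 49.3
```

{"op": "drive_tool", "data": {"series": [[[0,0,-10],[0,0,0],40],[[0,0,-25],[0,0,0],40],[[0,0,-45],[0,0,0],40],[[0,0,-60],[0,0,0],40],[[0,0,-60],[0,0,0],40]]}}

```text
time_s: 4.37
tcp_pos: [354.1, 291.3, 117.5]
tool_rot: [1.794, 2.579, 0.008]
contact_force: [0.9, 0.0, -0.3]
opening: 49.2
```

```bash
python3 mv.py "(463.5,275,115,110)"
python3 - <<'E'
from h import *
for n in("scene","top"):
    p,d=eyes.read_camera(n); cv2.imwrite(f"pics/{n}2.png",p[:,:,::-1])
E
```

```text
t 4.37 p [354.1 291.3 117.5] phi 110.4 az 39.4 open 49.2 F [ 0.9  0.  -0.3] q [ 0.13  0.19 -0.97  2.    0.18  1.04 -0.57]
[463.5, 275, 115, 110] [-53.4, 96.9, 2.7] [0.004, -0.002, 0.006]
```

View pics/scene2.png

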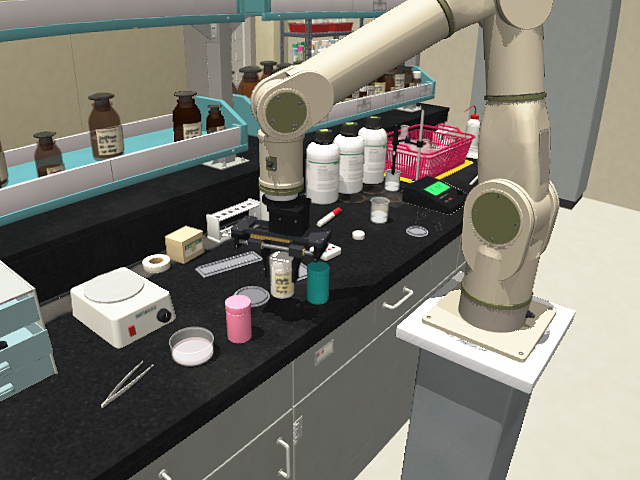

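The tub is lifted and held (about 283,280 in the scene view).

{"op": "drive_tool", "data": {"series": [[[-13,24,0],[0,0,0],40],[[-27,48,0],[0,0,0],40],[[-40,73,0],[0,0,0],40],[[-53,97,2],[0,0,0],40],[[-53,97,2],[0,0,0],40]]}}

```text
time_s: 4.88
tcp_pos: [466.9, 271.5, 111.3]
tool_rot: [-1.801, -2.573, -0.002]
contact_force: [-1.2, -1.9, -0.7]
opening: 49.3
```

```bash
python3 mv.py "(463.5,275.5,75,110)"
```

```text
t 4.88 p [466.9 271.5 111.3] phi 110.0 az 30.2 open 49.3 F [-1.2 -1.9 -0.7] q [ 0.12  0.39 -0.86  1.8   0.33  1.1  -0.51]
[463.5, 275.5, 75, 110] [4.9, -1.8, 36.3] [0.0, -0.001, 0.0]
```

{"op": "drive_tool", "data": {"series": [[[5,-2,20],[0,0,0],40],[[5,-2,36],[0,0,0],40],[[5,-2,38],[0,0,0],40],[[5,-2,38],[0,0,0],40],[[5,-2,38],[0,0,0],40]]}}

```text
time_s: 5.3
tcp_pos: [463.1, 275.8, 73.5]
tool_rot: [-1.8, -2.573, -0.002]
contact_force: [-0.4, 0.1, 0.1]
opening: 49.2
```

```bash
python3 mv.py "(463.5,275.5,58,110)"
python3 - <<'E'
from h import *
for n in("scene","top"):
    p,d=eyes.read_camera(n); cv2.imwrite(f"pics/{n}3.png",p[:,:,::-1])
    if n=="scene":cv2.imwrite("pics/s3c.png",cv2.resize(p[220:340,200:360,::-1],None,fx=5,fy=5,interpolation=cv2.INTER_CUBIC))
E
```

```text
t 5.3 p [463.1 275.8  73.5] phi 110.0 az 30.8 open 49.2 F [-0.4  0.1  0.1] q [ 0.09  0.44 -0.84  1.84  0.37  1.03 -0.55]
[463.5, 275.5, 58, 110] [-0.4, 0.3, 15.5] [0.0, -0.002, 0.001]
```

View pics/s3c.png

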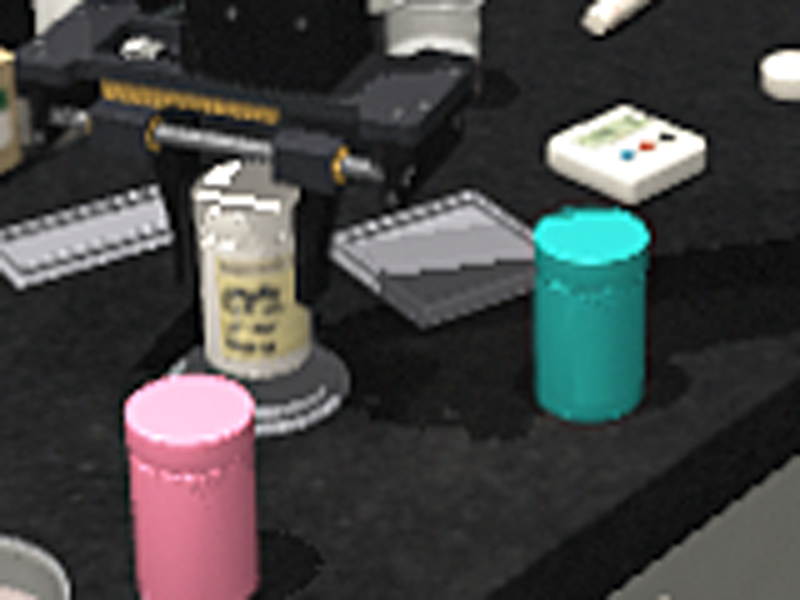

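The tub hangs upright over the round tray (base near the crop's 258,365). I'll lower it until it touches.

{"op": "drive_tool", "data": {"series": [[[0,0,6],[0,0,0],40],[[0,0,11],[0,0,0],40],[[0,0,14],[0,0,0],40],[[0,0,16],[0,0,0],40],[[0,0,16],[0,0,0],40]]}}

```text
time_s: 5.82
tcp_pos: [463.5, 275.9, 57.8]
tool_rot: [-1.801, -2.574, -0.003]
contact_force: [0.4, 0.2, 0.3]
opening: 49.2
```

```bash
python3 mv.py "(463.5,275.5,57,110)"
```

```text
t 5.82 p [463.5 275.9  57.8] phi 110.0 az 30.8 open 49.2 F [0.4 0.2 0.3] q [ 0.07  0.46 -0.83  1.85  0.4   1.01 -0.57]
[463.5, 275.5, 57, 110] [-0.3, -0.1, 0.8] [0.001, -0.001, 0.001]
```

{"op": "drive_tool", "data": {"series": [[[0,0,1],[0,0,0],40],[[0,0,1],[0,0,0],40],[[0,0,1],[0,0,0],60],[[0,0,1],[0,0,0],80],[[0,0,1],[0,0,0],87]]}}

```text
time_s: 6.23
tcp_pos: [463.6, 275.8, 56.8]
tool_rot: [-1.801, -2.573, -0.003]
contact_force: [0.2, 0.2, 0.2]
opening: 62.2
```

{"op": "drive_tool", "data": {"series": [[[0,0,0],[0,0,0],87],[[0,0,0],[0,0,0],87],[[0,0,0],[0,0,0],87],[[0,0,0],[0,0,0],87],[[0,0,0],[0,0,0],87]]}}

```text
time_s: 6.65
tcp_pos: [463.6, 275.8, 56.8]
tool_rot: [-1.801, -2.573, -0.003]
contact_force: [-0.4, 0.4, 0.5]
opening: 85.9
```

{"op": "drive_tool", "data": {"series": [[[0,0,-15],[0,0,0],87],[[0,0,-40],[0,0,0],87],[[0,0,-75],[0,0,0],87],[[0,0,-105],[0,0,0],87],[[0,0,-120],[0,0,0],87]]}}

```text
time_s: 7.07
tcp_pos: [464.3, 276.7, 180.4]
tool_rot: [1.8, 2.573, 0.008]
contact_force: [-0.5, 1.2, -0.1]
opening: 86.8
```

```bash
python3 mv.py "(510,90,180,90),(459.5,-151,110,75)"
```

```text
t 7.07 p [464.3 276.7 180.4] phi 110.1 az 30.8 open 86.8 F [-0.5  1.2 -0.1] q [ 0.15  0.31 -0.9   1.73  0.26  1.22 -0.46]
[510, 90, 180, 90] [-191.1, -21.1, -0.1] [0.005, -0.003, 0.35]
[459.5, -151, 110, 75] [-400.3, -151.5, 68.8] [0.004, -0.003, 0.612]
```

{"op": "drive_tool", "data": {"series": [[[-38,-4,0],[0,0,0.07],87],[[-76,-8,0],[0,0,0.14],87],[[-114,-12,0],[0,0,0.21],87],[[-152,-17,0],[0,0,0.28],87],[[-190,-21,0],[0,0,0.35],87]]}}

```text
time_s: 7.48
tcp_pos: [509.8, 89.2, 180.2]
tool_rot: [2.224, 2.217, 0.009]
contact_force: [1.6, 0.3, 0.2]
opening: 87.2
```

```bash
python3 - <<'E'
from h import *
p,d=eyes.read_camera("scene"); cv2.imwrite("pics/scene4.png",p[:,:,::-1])
E
python3 mv.py "(490,-60,150,78),(459.5,-151,110,75)"
```

```text
t 7.53 p [511.9  80.3 179.7] phi 89.0 az 8.9 open 86.9 F [ 2.8 -8.1  0. ] q [ 0.44  0.22 -0.76  1.79  0.16  1.19 -0.39]
[490, -60, 150, 78] [-140.7, -19.5, 29.6] [0.005, -0.0, 0.192]
[459.5, -151, 110, 75] [-232.2, -48.6, 69.5] [0.005, -0.0, 0.244]
```

View pics/scene4.png

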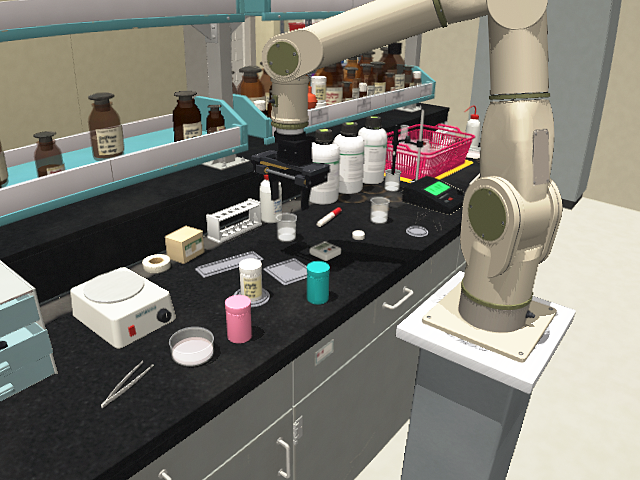

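The tub stands upright in the large round tray (251,283). Next is the cap.

{"op": "drive_tool", "data": {"series": [[[-38,-5,5],[0,0,0.05],87],[[-77,-10,15],[0,0,0.1],87],[[-116,-15,27],[0,0,0.15],87],[[-155,-24,40],[0,0,0.2],87],[[-193,-36,55],[0,0,0.24],87]]}}

```text
time_s: 7.95
tcp_pos: [474.6, -107.7, 126.9]
tool_rot: [2.487, 1.912, 0.007]
contact_force: [0.5, -0.1, -0.2]
opening: 87.2
```

```bash
python3 mv.py "(459.5,-151,60,75)"
```

```text
t 7.95 p [ 474.6 -107.7  126.9] phi 75.1 az -12.8 open 87.2 F [ 0.5 -0.1 -0.2] q [ 0.69  0.18 -0.6   1.93  0.11  1.06 -0.22]
[459.5, -151, 60, 75] [-45.8, -3.9, 66.9] [0.006, -0.001, 0.002]
```

{"op": "drive_tool", "data": {"series": [[[-23,-2,20],[0,0,0],87],[[-46,-4,40],[0,0,0],87],[[-46,-4,60],[0,0,0],87],[[-46,-4,67],[0,0,0],87],[[-46,-4,67],[0,0,0],87]]}}

```text
time_s: 8.37
tcp_pos: [458.5, -150.2, 58.5]
tool_rot: [2.489, 1.915, 0.005]
contact_force: [0.2, 0.7, 0.0]
opening: 87.1
```

```bash
python3 mv.py "(459.5,-151,26,75)";python3 - <<'E'
from h import *
for n in("scene","top"):
    p,d=eyes.read_camera(n); cv2.imwrite(f"pics/{n}5.png",p[:,:,::-1])
    if n=="scene":cv2.imwrite("pics/s5c.png",cv2.resize(p[170:290,280:440,::-1],None,fx=5,fy=5,interpolation=cv2.INTER_CUBIC))
E
```

```text
t 8.37 p [ 458.5 -150.2   58.5] phi 75.1 az -18.1 open 87.1 F [0.2 0.7 0. ] q [ 0.73  0.26 -0.55  2.    0.17  0.92 -0.17]
[459.5, -151, 26, 75] [-0.5, 1.1, 32.5] [0.003, -0.002, 0.002]
```

View pics/s5c.png

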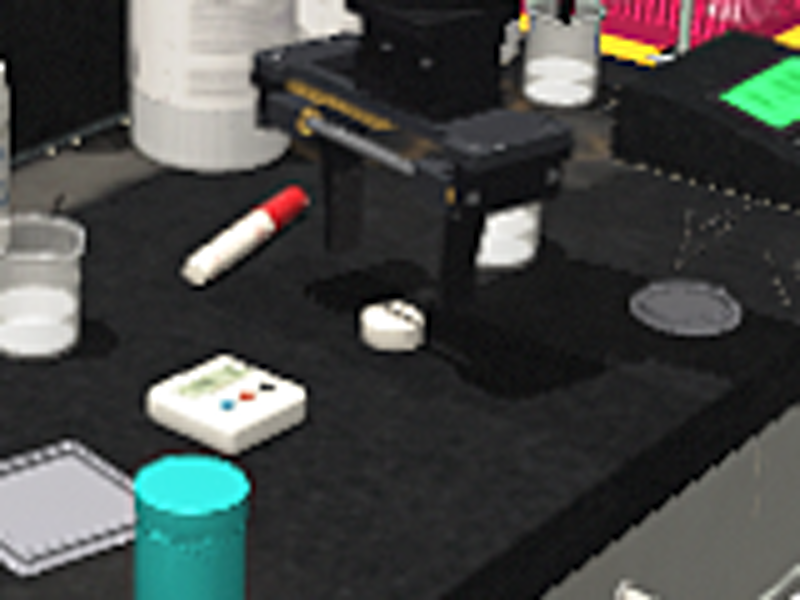

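```bash
python3 -c "
from h import *
print(proj('scene',[[458.5,-150.2,39.5],[459.4,-150.8,15],[459.4,-150.8,0]]))
b=cv2.imread('pics/scene5.png')
m=(b.min(2)>140).astype(np.uint8); n,l=cv2.connectedComponents(m); c=l==l[237,357]; ys,xs=np.nonzero(c); print(xs.min(),xs.max(),ys.min(),ys.max())
"
```

```text
[[358.49624384 225.94045909]
 [357.90811522 233.65202863]
 [357.63733899 238.41173301]]
352 364 230 239
```

The cap sits at about (358,235), where the projection puts it, between the fingers. I'll go down.

{"op": "drive_tool", "data": {"series": [[[0,1,12],[0,0,0],87],[[0,1,24],[0,0,0],87],[[0,1,31],[0,0,0],87],[[0,1,33],[0,0,0],87],[[0,1,33],[0,0,0],87]]}}

```text
time_s: 8.88
tcp_pos: [460.8, -150.0, 26.7]
tool_rot: [2.486, 1.916, 0.007]
contact_force: [0.1, -0.2, -0.0]
opening: 86.7
```

```bash
python3 mv.py "(459.5,-151,26,75)"
```

```text
t 8.88 p [ 460.8 -150.    26.7] phi 75.2 az -18.0 open 86.7 F [ 0.1 -0.2 -0. ] q [ 0.71  0.32 -0.54  2.02  0.22  0.85 -0.21]
[459.5, -151, 26, 75] [-1.3, -1.0, 0.7] [0.005, -0.002, 0.004]
```

{"op": "drive_tool", "data": {"series": [[[-1,-1,1],[0,0,0],25],[[-1,-1,1],[0,0,0],25],[[-1,-1,1],[0,0,0],25],[[-1,-1,1],[0,0,0],25],[[-1,-1,1],[0,0,0],25]], "grip_force": 10}}

```text
time_s: 9.3
tcp_pos: [459.8, -150.8, 26.0]
tool_rot: [2.486, 1.915, 0.007]
contact_force: [-1.3, 1.1, -0.4]
opening: 61.3
```

{"op": "drive_tool", "data": {"series": [[[0,0,0],[0,0,0],25],[[0,0,0],[0,0,0],25],[[0,0,0],[0,0,0],25],[[0,0,0],[0,0,0],25],[[0,0,0],[0,0,0],25]]}}

```text
time_s: 9.72
tcp_pos: [459.8, -150.8, 26.0]
tool_rot: [2.486, 1.915, 0.007]
contact_force: [-0.5, -0.3, 0.8]
opening: 33.1
```

{"op": "drive_tool", "data": {"series": [[[0,0,0],[0,0,0],25],[[0,0,0],[0,0,0],25],[[0,0,0],[0,0,0],25],[[0,0,0],[0,0,0],25],[[0,0,0],[0,0,0],25]]}}

```text
time_s: 10.13
tcp_pos: [459.8, -150.8, 26.0]
tool_rot: [2.486, 1.915, 0.007]
contact_force: [-0.1, -0.0, 1.1]
opening: 32.5
```

{"op": "drive_tool", "data": {"series": [[[0,0,-8],[0,0,0],25],[[0,0,-25],[0,0,0],25],[[0,0,-50],[0,0,0],25],[[0,0,-80],[0,0,0],25],[[0,0,-100],[0,0,0],25]]}}

```text
time_s: 10.55
tcp_pos: [459.8, -150.7, 128.8]
tool_rot: [2.484, 1.915, 0.009]
contact_force: [0.3, 0.1, -0.1]
opening: 32.8
```

```bash
python3 mv.py "(348.5,-297,120,50)";python3 - <<'E'
from h import *
for n in("scene","top"):
    p,d=eyes.read_camera(n); cv2.imwrite(f"pics/{n}6.png",p[:,:,::-1])
    if n=="scene":cv2.imwrite("pics/s6c.png",cv2.resize(p[140:260,280:440,::-1],None,fx=5,fy=5,interpolation=cv2.INTER_CUBIC))
E
```

```text
t 10.55 p [ 459.8 -150.7  128.8] phi 75.3 az -18.1 open 32.8 F [ 0.3  0.1 -0.1] q [ 0.76  0.16 -0.57  1.94  0.1   1.06 -0.11]
[348.5, -297, 120, 50] [-169.8, -70.5, 8.1] [0.007, -0.003, 0.441]
```

View pics/s6c.png

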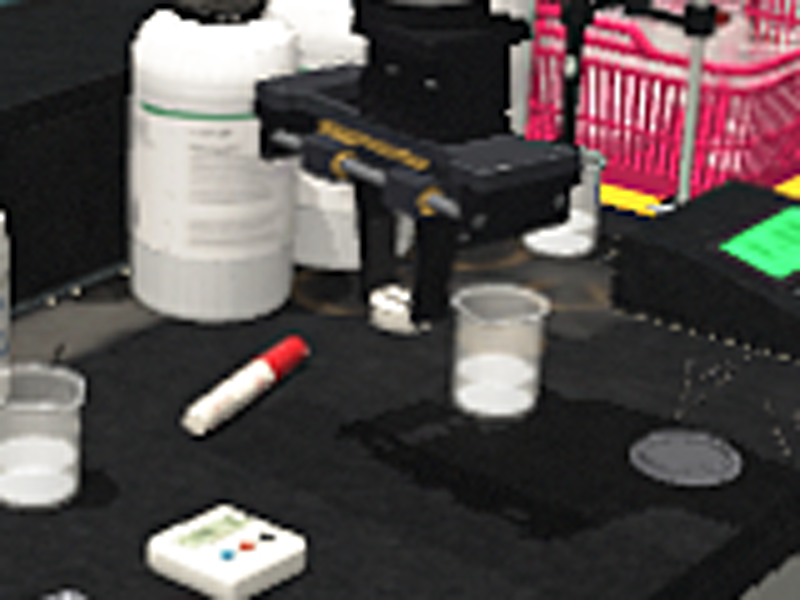

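The cap is held level between the fingers (crop 397,308). On to the small tray.

{"op": "drive_tool", "data": {"series": [[[-34,-14,0],[0,0,0.09],25],[[-68,-28,0],[0,0,0.18],25],[[-102,-42,0],[0,0,0.27],25],[[-136,-56,0],[0,0,0.36],25],[[-170,-70,8],[0,0,0.44],25]]}}

```text
time_s: 11.07
tcp_pos: [349.5, -299.4, 122.0]
tool_rot: [2.842, 1.318, 0.016]
contact_force: [0.8, -0.8, 0.5]
opening: 33.1
```

{"op": "drive_tool", "data": {"series": [[[0,0,0],[0,0,0],25],[[0,0,0],[0,0,0],25]]}}

```text
time_s: 11.23
tcp_pos: [347.7, -300.7, 121.5]
tool_rot: [2.846, 1.312, 0.014]
contact_force: [0.7, -0.0, 0.1]
opening: 32.7
```

```bash
python3 mv.py "(348.5,-297,50,50)"
```

```text
t 11.23 p [ 347.7 -300.7  121.5] phi 49.5 az -40.8 open 32.7 F [ 0.7 -0.   0.1] q [ 0.99  0.1  -0.38  2.02  0.04  1.02 -0.12]
[348.5, -297, 50, 50] [2.9, -2.6, 71.5] [0.011, -0.005, -0.008]
```

{"op": "drive_tool", "data": {"series": [[[2,-2,20],[0.01,-0.005,0],25],[[3,-3,40],[0.01,-0.005,0],25],[[3,-3,60],[0.01,-0.005,0],25],[[3,-3,72],[0.01,-0.005,0],25],[[3,-3,72],[0.01,-0.005,0],25]]}}

```text
time_s: 11.65
tcp_pos: [347.8, -294.3, 47.2]
tool_rot: [-2.848, -1.319, 0.001]
contact_force: [-1.1, -0.4, 0.1]
opening: 32.4
```

```bash
python3 mv.py "(348.5,-297,30,50)";python3 - <<'E'
from h import *
for n in("scene","top"):
    p,d=eyes.read_camera(n); cv2.imwrite(f"pics/{n}7.png",p[:,:,::-1])
    if n=="scene":cv2.imwrite("pics/s7c.png",cv2.resize(p[160:280,340:500,::-1],None,fx=5,fy=5,interpolation=cv2.INTER_CUBIC))
E
```

```text
t 11.65 p [ 347.8 -294.3   47.2] phi 49.7 az -40.2 open 32.4 F [-1.1 -0.4  0.1] q [ 0.96  0.21 -0.38  2.08  0.1   0.88 -0.18]
[348.5, -297, 30, 50] [-1.6, 2.4, 17.2] [-0.003, -0.001, -0.005]
```

View pics/s7c.png

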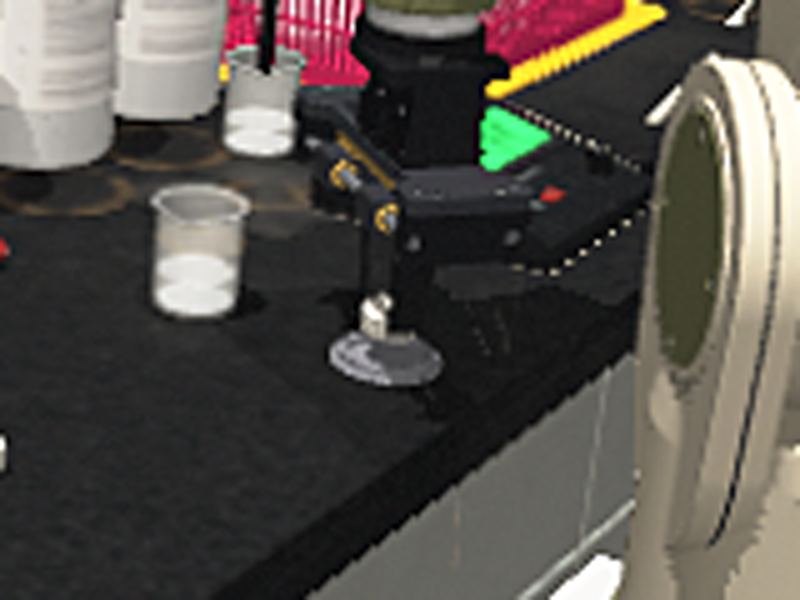

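The cap is over the tray (crop 385,320), about 18 mm above its floor. I'll lower it.

{"op": "drive_tool", "data": {"series": [[[-1,2,6],[0,0,0],25],[[-2,2,11],[0,0,0],25],[[-2,2,15],[0,0,0],25],[[-2,2,17],[0,0,0],25],[[-2,2,17],[0,0,0],25]]}}

```text
time_s: 12.17
tcp_pos: [348.8, -298.3, 32.2]
tool_rot: [-2.851, -1.319, -0.001]
contact_force: [0.3, 0.2, 0.1]
opening: 32.7
```

```bash
python3 mv.py "(348.5,-297,29,50)"
```

```text
t 12.17 p [ 348.8 -298.3   32.2] phi 49.6 az -40.5 open 32.7 F [0.3 0.2 0.1] q [ 0.96  0.24 -0.38  2.08  0.12  0.84 -0.19]
[348.5, -297, 29, 50] [0.8, -1.1, 3.2] [-0.0, -0.001, -0.006]
```

{"op": "drive_tool", "data": {"series": [[[1,-1,1.5],[0,0,0],25],[[1,-1,3],[0,0,0],25],[[1,-1,3],[0,0,0],25],[[1,-1,3],[0,0,0],25]]}}

```text
time_s: 12.5
tcp_pos: [348.8, -296.9, 29.3]
tool_rot: [-2.851, -1.319, -0.001]
contact_force: [0.3, -0.4, 0.4]
opening: 32.7
```

```bash
python3 mv.py "(348.5,-297,29,50)"
```

```text
t 12.5 p [ 348.8 -296.9   29.3] phi 49.6 az -40.4 open 32.7 F [ 0.3 -0.4  0.4] q [ 0.96  0.24 -0.38  2.08  0.12  0.83 -0.2 ]
[348.5, -297, 29, 50] [-0.2, -0.1, 0.3] [-0.0, -0.001, -0.006]
```

Release and lift.

{"op": "drive_tool", "data": {"series": [[[0,0,0],[0,0,0],50],[[0,0,0],[0,0,0],60],[[0,0,0],[0,0,0],60],[[0,0,0],[0,0,0],60],[[0,0,0],[0,0,0],60]]}}

```text
time_s: 12.92
tcp_pos: [348.8, -296.9, 29.3]
tool_rot: [-2.851, -1.319, -0.001]
contact_force: [0.9, 0.4, 0.7]
opening: 56.7
```

{"op": "drive_tool", "data": {"series": [[[0,0,-15],[0,0,0],87],[[0,0,-45],[0,0,0],87],[[0,0,-80],[0,0,0],87],[[0,0,-115],[0,0,0],87],[[0,0,-130],[0,0,0],87]]}}

```text
time_s: 13.33
tcp_pos: [350.1, -297.9, 163.6]
tool_rot: [2.847, 1.317, 0.004]
contact_force: [0.7, -0.9, 0.4]
opening: 83.7
```

```bash
python3 mv.py "(450,-150,150,70)"
```

```text
t 13.33 p [ 350.1 -297.9  163.6] phi 49.7 az -40.4 open 83.7 F [ 0.7 -0.9  0.4] q [ 0.99  0.05 -0.39  1.97  0.02  1.12 -0.11]
[450, -150, 150, 70] [177.4, -19.6, 13.6] [0.005, 0.0, -0.355]
```

{"op": "drive_tool", "data": {"series": [[[36,-3,2],[0,0,-0.07],87],[[71,-7,5],[0,0,-0.14],87],[[107,-11,8],[0,0,-0.21],87],[[142,-15,11],[0,0,-0.28],87],[[177,-20,14],[0,0,-0.35],87]]}}

```text
time_s: 13.75
tcp_pos: [450.3, -148.6, 149.8]
tool_rot: [2.571, 1.796, 0.003]
contact_force: [1.0, -1.5, -0.6]
opening: 86.9
```

```bash
python3 mv.py "(468,-7.5,100,85)";python3 - <<'E'
from h import *
for n in("scene","top"):
    p,d=eyes.read_camera(n); cv2.imwrite(f"pics/{n}8.png",p[:,:,::-1])
    if n=="scene":cv2.imwrite("pics/s8c.png",cv2.resize(p[160:280,340:500,::-1],None,fx=5,fy=5,interpolation=cv2.INTER_CUBIC))
    else: cv2.imwrite("pics/t8c.png",cv2.resize(p[130:310,190:510,::-1],None,fx=2.5,fy=2.5,interpolation=cv2.INTER_CUBIC))
E
```

```text
t 13.75 p [ 450.3 -148.6  149.8] phi 69.9 az -18.3 open 86.9 F [ 1.  -1.5 -0.6] q [ 0.78  0.12 -0.58  1.94  0.07  1.1  -0.19]
[468, -7.5, 100, 85] [138.7, -32.2, 49.4] [0.005, 0.002, -0.264]
```

View pics/s8c.png

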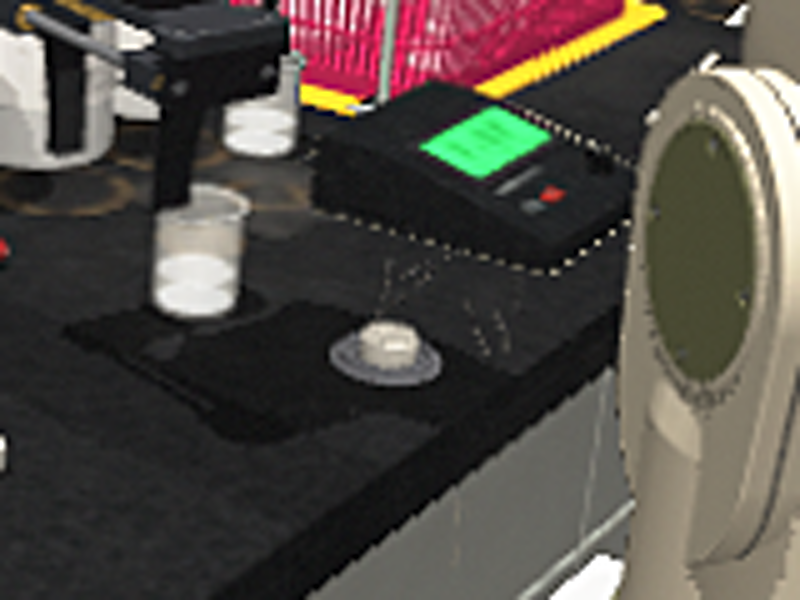

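View pics/t8c.png

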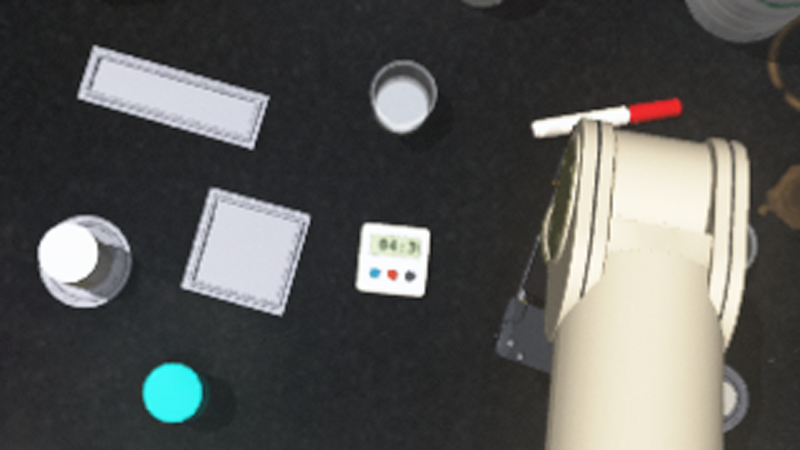

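The scene view shows the cap centred in the small tray (crop 388,343), and the top view shows the tub in the large tray. On to the timer.

{"op": "drive_tool", "data": {"series": [[[35,-8,5],[0,0,-0.07],87],[[70,-16,15],[0,0,-0.14],87],[[105,-24,28],[0,0,-0.2],87],[[139,-32,45],[0,0,-0.26],87],[[139,-32,50],[0,0,-0.26],87]]}}

```text
time_s: 14.27
tcp_pos: [468.2, 3.6, 98.2]
tool_rot: [2.299, 2.138, 0.007]
contact_force: [-1.6, 0.8, 0.8]
opening: 86.9
```

```bash
python3 mv.py "(468,-7.5,55,85)"
```

```text
t 14.27 p [468.2   3.6  98.2] phi 85.8 az 0.4 open 86.9 F [-1.6  0.8  0.8] q [ 0.58  0.2  -0.73  2.    0.15  1.   -0.3 ]
[468, -7.5, 55, 85] [-11.2, 0.5, 43.2] [0.004, -0.002, 0.015]
```

{"op": "drive_tool", "data": {"series": [[[-5,0,0],[0.004,0,0.01],87],[[-11,0,15],[0.004,0,0.015],87],[[-11,0,32],[0.004,0,0.015],87],[[-11,0,43],[0.004,0,0.015],87],[[-11,0,43],[0.004,0,0.015],87]]}}

```text
time_s: 14.68
tcp_pos: [466.2, -8.5, 53.5]
tool_rot: [-2.317, -2.117, 0.001]
contact_force: [-0.4, -1.4, 0.2]
opening: 86.8
```

```bash
python3 mv.py "(468,-7.5,26,85)";python3 - <<'E'
from h import *
for n in("scene",):
    p,d=eyes.read_camera(n); cv2.imwrite(f"pics/{n}9.png",p[:,:,::-1])
    if n=="scene":cv2.imwrite("pics/s9c.png",cv2.resize(p[180:300,250:410,::-1],None,fx=5,fy=5,interpolation=cv2.INTER_CUBIC))
E
```

```text
t 14.68 p [466.2  -8.5  53.5] phi 84.8 az -1.0 open 86.8 F [-0.4 -1.4  0.2] q [ 0.56  0.27 -0.7   2.03  0.21  0.91 -0.34]
[468, -7.5, 26, 85] [1.2, 1.8, 27.5] [-0.003, -0.002, -0.003]
```

View pics/s9c.png

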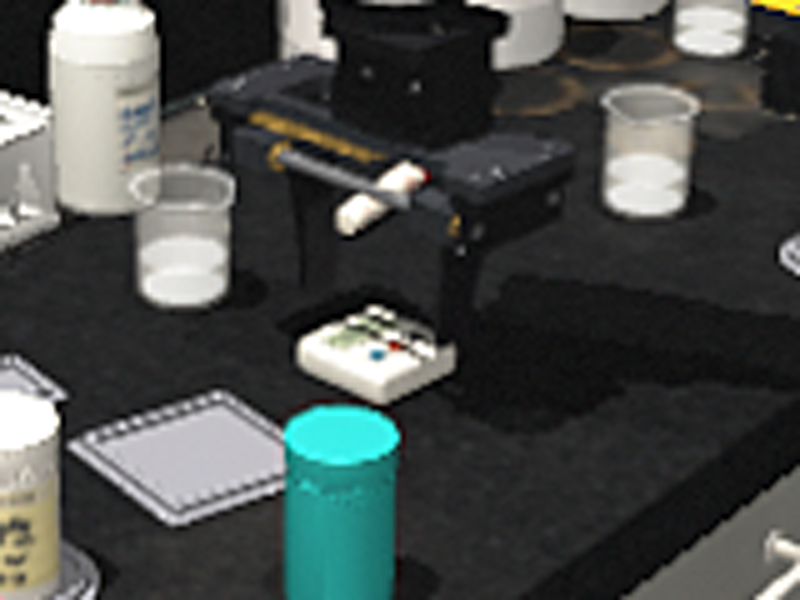

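The timer lies between the fingers (crop 377,352). Down with a watch on force.

{"op": "drive_tool", "data": {"series": [[[1,2,10],[0,0,0],87],[[1,2,19],[0,0,0],87],[[1,2,25],[0,0,0],87],[[1,2,28],[0,0,0],87],[[1,2,28],[0,0,0],87]]}}

```text
time_s: 15.15
tcp_pos: [468.4, -7.1, 25.9]
tool_rot: [-2.315, -2.118, 0.001]
contact_force: [-0.3, 0.1, 0.1]
opening: 87.3
```

{"op": "drive_tool", "data": {"series": [[[0,0,0],[0,0,0],50],[[0,0,0],[0,0,0],50],[[0,0,0],[0,0,0],50],[[0,0,0],[0,0,0],50],[[0,0,0],[0,0,0],50]], "grip_force": 12}}

```text
time_s: 15.57
tcp_pos: [468.6, -7.1, 26.1]
tool_rot: [-2.316, -2.118, 0.0]
contact_force: [0.2, -0.0, 0.6]
opening: 62.7
```

{"op": "drive_tool", "data": {"series": [[[0,0,0],[0,0,0],50],[[0,0,0],[0,0,0],50],[[0,0,0],[0,0,0],50]]}}

```text
time_s: 15.82
tcp_pos: [468.5, -7.2, 26.1]
tool_rot: [-2.316, -2.118, 0.001]
contact_force: [0.7, -0.1, -0.3]
opening: 62.6
```

```bash
python3 mv.py "(468,-7.5,100,85)"
```

```text
t 15.82 p [468.5  -7.2  26.1] phi 84.9 az -0.9 open 62.6 F [ 0.7 -0.1 -0.3] q [ 0.54  0.32 -0.68  2.05  0.26  0.86 -0.38]
[468, -7.5, 100, 85] [-0.2, -0.7, -73.9] [-0.003, -0.002, -0.002]
```

{"op": "drive_tool", "data": {"series": [[[0,0,-8],[0,0,0],50],[[0,0,-25],[0,0,0],50],[[0,0,-45],[0,0,0],50],[[0,0,-65],[0,0,0],50],[[0,0,-75],[0,0,0],50]]}}

```text
time_s: 16.23
tcp_pos: [469.7, -7.1, 103.7]
tool_rot: [-2.317, -2.12, -0.002]
contact_force: [0.6, 0.3, -0.2]
opening: 62.7
```

```bash
python3 mv.py "(475.5,127,90,75)"
```

```text
t 16.23 p [469.7  -7.1 103.7] phi 84.9 az -0.9 open 62.7 F [ 0.6  0.3 -0.2] q [ 0.59  0.19 -0.72  1.99  0.15  1.01 -0.29]
[475.5, 127, 90, 75] [134.1, -6.1, 13.9] [-0.0, -0.002, 0.173]
```

{"op": "drive_tool", "data": {"series": [[[30,-1,0],[0,0,0.04],50],[[65,-3,0],[0,0,0.08],50],[[100,-5,3],[0,0,0.13],50],[[125,-6,8],[0,0,0.17],50],[[134,-6,14],[0,0,0.17],50]]}}

```text
time_s: 16.65
tcp_pos: [475.3, 131.4, 90.5]
tool_rot: [-2.486, -1.917, -0.005]
contact_force: [-0.1, 1.1, -0.5]
opening: 63.0
```

{"op": "drive_tool", "data": {"series": [[[0,0,10],[0,0,0],50],[[0,0,20],[0,0,0],50],[[0,0,20],[0,0,0],50]]}}

```text
time_s: 16.9
tcp_pos: [474.0, 130.1, 68.2]
tool_rot: [-2.486, -1.916, -0.0]
contact_force: [-0.8, 0.5, -1.0]
opening: 62.9
```

```bash
python3 mv.py "(475.5,127.5,35,75)";python3 - <<'E'
from h import *
for n in("scene","top"):
    p,d=eyes.read_camera(n); cv2.imwrite(f"pics/{n}10.png",p[:,:,::-1])
    if n=="scene":cv2.imwrite("pics/s10c.png",cv2.resize(p[180:300,220:380,::-1],None,fx=5,fy=5,interpolation=cv2.INTER_CUBIC))
E
```

```text
t 16.9 p [474.  130.1  68.2] phi 75.2 az 15.3 open 62.9 F [-0.8  0.5 -1. ] q [ 0.32  0.31 -0.76  1.96  0.26  0.97 -0.82]
[475.5, 127.5, 35, 75] [-2.2, 2.2, 33.2] [-0.003, -0.002, 0.004]
```

View pics/s10c.png

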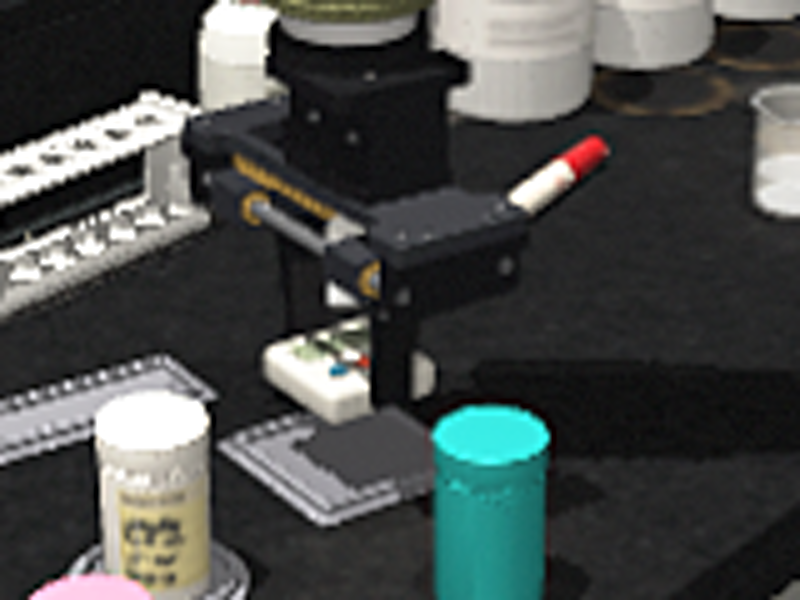

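The timer is held over the square tray (crop 350,370), its sides parallel to the tray's. I'll lower it.

{"op": "drive_tool", "data": {"series": [[[-2,2,12],[0,0,0],50],[[-2,2,23],[0,0,0],50],[[-2,2,30],[0,0,0],50],[[-2,2,32],[0,0,0],50],[[-2,2,32],[0,0,0],50]]}}

```text
time_s: 17.42
tcp_pos: [475.8, 127.6, 36.9]
tool_rot: [-2.486, -1.914, -0.001]
contact_force: [0.4, 0.1, -0.8]
opening: 62.8
```

```bash
python3 mv.py "(475.5,127.5,29,75)";python3 - <<'E'
from h import *
for n in("scene",):
    p,d=eyes.read_camera(n); cv2.imwrite(f"pics/{n}11.png",p[:,:,::-1])
    if n=="scene":cv2.imwrite("pics/s11c.png",cv2.resize(p[210:300,240:360,::-1],None,fx=6.6,fy=6.6,interpolation=cv2.INTER_CUBIC))
E
```

```text
t 17.42 p [475.8 127.6  36.9] phi 75.2 az 15.0 open 62.8 F [ 0.4  0.1 -0.8] q [ 0.3   0.37 -0.74  1.98  0.31  0.91 -0.85]
[475.5, 127.5, 29, 75] [-0.2, -0.3, 7.9] [-0.003, -0.003, 0.003]
```

View pics/s11c.png

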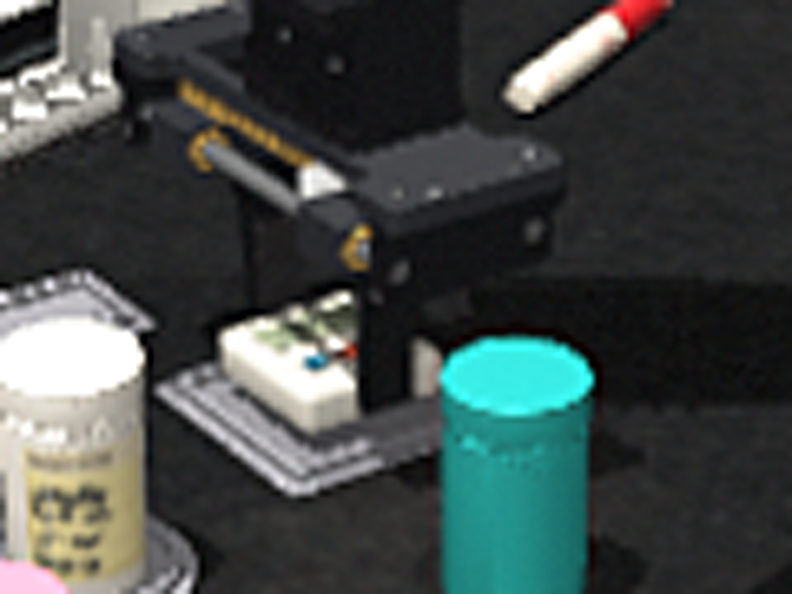

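Well aligned, so I'll lower the last 8 mm.

{"op": "drive_tool", "data": {"series": [[[0,0,3],[0,0,0],50],[[0,0,6],[0,0,0],50],[[0,0,8],[0,0,0],50],[[0,0,8],[0,0,0],50],[[0,0,8],[0,0,0],50]]}}

```text
time_s: 17.88
tcp_pos: [476.2, 127.9, 29.5]
tool_rot: [-2.486, -1.915, -0.002]
contact_force: [-0.2, 0.4, -1.2]
opening: 62.4
```

```bash
python3 mv.py "(475.5,127.5,29,75)"
```

```text
t 17.88 p [476.2 127.9  29.5] phi 75.2 az 15.0 open 62.4 F [-0.2  0.4 -1.2] q [ 0.29  0.38 -0.73  1.98  0.32  0.89 -0.86]
[475.5, 127.5, 29, 75] [-0.6, -0.5, 0.5] [-0.002, -0.003, 0.004]
```

{"op": "drive_tool", "data": {"series": [[[0,0,0.5],[0,0,0],80],[[0,0,0.5],[0,0,0],80],[[0,0,0.5],[0,0,0],80],[[0,0,0.5],[0,0,0],80],[[0,0,0.5],[0,0,0],80]]}}

```text
time_s: 18.3
tcp_pos: [476.2, 127.9, 29.1]
tool_rot: [-2.486, -1.915, -0.002]
contact_force: [-0.0, 0.3, 0.1]
opening: 79.0
```

{"op": "drive_tool", "data": {"series": [[[0,0,-15],[0,0,0],80],[[0,0,-45],[0,0,0],80],[[0,0,-80],[0,0,0],80],[[0,0,-115],[0,0,0],80],[[0,0,-130],[0,0,0],80]]}}

```text
time_s: 18.72
tcp_pos: [477.7, 128.4, 163.4]
tool_rot: [-2.488, -1.917, -0.009]
contact_force: [1.4, 0.9, 0.4]
opening: 80.0
```

```bash
python3 mv.py "(540,-30,150,90),(601.5,-201.5,120,100)"
```

```text
t 18.72 p [477.7 128.4 163.4] phi 75.2 az 15.0 open 80.0 F [1.4 0.9 0.4] q [ 0.39  0.18 -0.8   1.87  0.14  1.14 -0.72]
[540, -30, 150, 90] [-137.3, 100.5, 12.9] [0.003, -0.005, -0.258]
[601.5, -201.5, 120, 100] [-287.6, 203.6, 42.5] [0.004, -0.004, -0.432]
```

{"op": "drive_tool", "data": {"series": [[[-28,20,2],[0,0,-0.05],80],[[-56,40,4],[0,0,-0.1],80],[[-84,61,6],[0,0,-0.16],80],[[-112,82,10],[0,0,-0.21],60],[[-138,101,13],[0,0,-0.26],60]]}}

```text
time_s: 19.13
tcp_pos: [540.8, -33.0, 149.9]
tool_rot: [2.216, 2.226, 0.009]
contact_force: [0.7, -0.3, 0.2]
opening: 73.2
```

```bash
python3 mv.py "(601.5,-201.5,120,100)";python3 - <<'E'
from h import *
for n in("scene","top"):
    p,d=eyes.read_camera(n); cv2.imwrite(f"pics/{n}12.png",p[:,:,::-1])
    if n=="scene":cv2.imwrite("pics/s12c.png",cv2.resize(p[180:300,220:380,::-1],None,fx=5,fy=5,interpolation=cv2.INTER_CUBIC))
    else: cv2.imwrite("pics/t12c.png",cv2.resize(p[130:310,190:510,::-1],None,fx=2.5,fy=2.5,interpolation=cv2.INTER_CUBIC))
E
```

```text
t 19.13 p [540.8 -33.  149.9] phi 90.2 az -3.5 open 73.2 F [ 0.7 -0.3  0.2] q [ 0.59  0.3  -0.7   1.77  0.21  1.15 -0.17]
[601.5, -201.5, 120, 100] [-168.8, 59.9, 29.6] [0.005, -0.003, -0.17]
```

View pics/s12c.png

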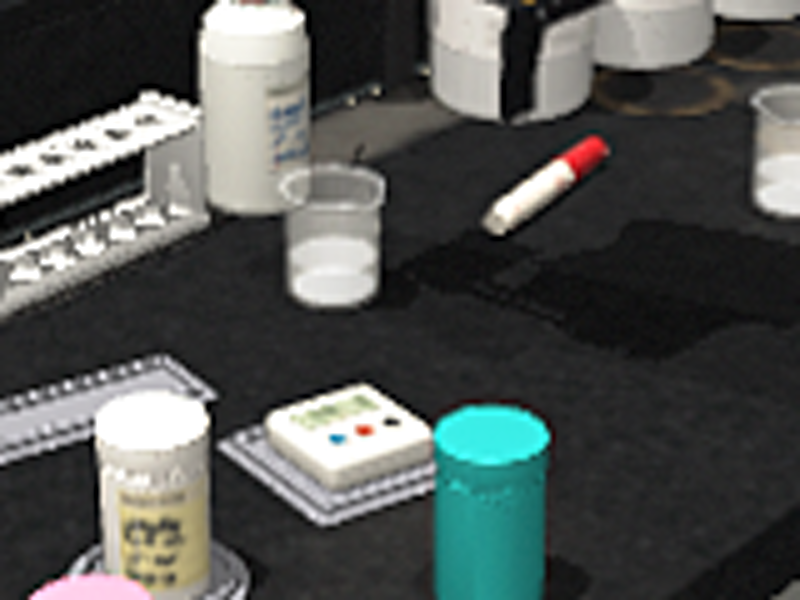

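View pics/t12c.png

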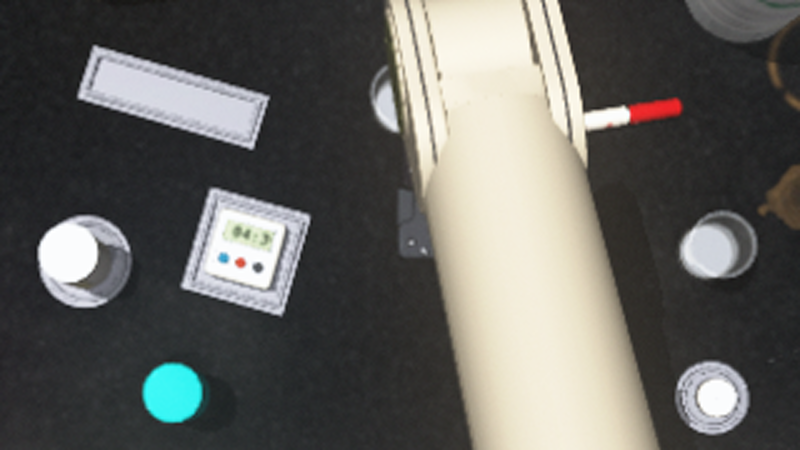

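The timer sits in the square tray (crop 247,249), the cap in the small one (717,398), and the tub in the large one. The marker is next.

{"op": "drive_tool", "data": {"series": [[[-35,12,3],[0,0,-0.04],60],[[-70,25,6],[0,0,-0.08],60],[[-105,38,10],[0,0,-0.12],60],[[-140,50,20],[0,0,-0.17],60],[[-168,60,30],[0,0,-0.17],60]]}}

```text
time_s: 19.65
tcp_pos: [601.0, -208.3, 118.5]
tool_rot: [2.027, 2.398, 0.006]
contact_force: [0.4, 0.6, 0.2]
opening: 60.2
```

```bash
python3 mv.py "(601.5,-201.5,60,99.9)"
```

```text
t 19.65 p [ 601.  -208.3  118.5] phi 99.6 az -19.1 open 60.2 F [0.4 0.6 0.2] q [ 0.72  0.52 -0.61  1.55  0.31  1.17  0.22]
[601.5, -201.5, 60, 100] [6.5, 1.4, 58.5] [0.004, -0.001, -0.005]
```

{"op": "drive_tool", "data": {"series": [[[6,1,15],[0.004,0,-0.005],60],[[6,1,35],[0.004,0,-0.005],60],[[6,1,52],[0.004,0,-0.005],60],[[6,1,58],[0.004,0,-0.005],60],[[6,1,58],[0.004,0,-0.005],60]]}}

```text
time_s: 20.07
tcp_pos: [600.1, -201.2, 58.8]
tool_rot: [-2.019, -2.402, 0.0]
contact_force: [0.3, 0.5, 0.1]
opening: 60.0
```

```bash
python3 mv.py "(601.5,-201.5,25.5,99.9)";python3 - <<'E'
from h import *
for n in("scene",):
    p,d=eyes.read_camera(n); cv2.imwrite(f"pics/{n}13.png",p[:,:,::-1])
    if n=="scene":cv2.imwrite("pics/s13c.png",cv2.resize(p[140:260,270:430,::-1],None,fx=5,fy=5,interpolation=cv2.INTER_CUBIC))
E
```

```text
t 20.07 p [ 600.1 -201.2   58.8] phi 99.9 az -18.5 open 60.0 F [0.3 0.5 0.1] q [ 0.7   0.58 -0.59  1.6   0.35  1.08  0.18]
[601.5, -201.5, 25.5, 100] [-0.6, 1.4, 33.3] [-0.003, -0.003, -0.0]
```

View pics/s13c.png

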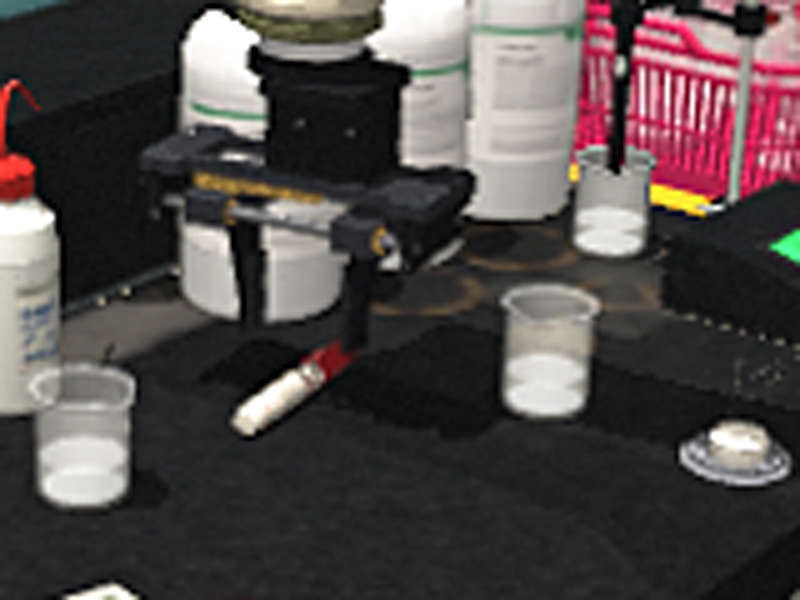

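The fingers straddle the marker (crop 295,388), so I'll go down and close.

{"op": "drive_tool", "data": {"series": [[[0,1,12],[0,0,0],60],[[0,1,24],[0,0,0],60],[[0,1,31],[0,0,0],60],[[0,1,33],[0,0,0],60],[[0,1,33],[0,0,0],60]]}}

```text
time_s: 20.53
tcp_pos: [601.3, -201.1, 26.4]
tool_rot: [-2.02, -2.402, 0.0]
contact_force: [0.4, 0.0, 0.1]
opening: 60.2
```

{"op": "drive_tool", "data": {"series": [[[0,0,0],[0,0,0],10],[[0,0,0],[0,0,0],10],[[0,0,0],[0,0,0],10],[[0,0,0],[0,0,0],10],[[0,0,0],[0,0,0],10]], "grip_force": 10}}

```text
time_s: 20.95
tcp_pos: [601.5, -201.1, 26.7]
tool_rot: [-2.02, -2.402, -0.0]
contact_force: [0.6, -1.0, -0.3]
opening: 34.3
```

{"op": "drive_tool", "data": {"series": [[[0,0,0],[0,0,0],10],[[0,0,0],[0,0,0],10],[[0,0,0],[0,0,0],10],[[0,0,0],[0,0,0],10],[[0,0,0],[0,0,0],10]]}}

```text
time_s: 21.37
tcp_pos: [601.6, -201.2, 26.8]
tool_rot: [-2.02, -2.403, -0.0]
contact_force: [0.4, 0.6, 1.1]
opening: 17.6
```

{"op": "drive_tool", "data": {"series": [[[0,0,-8],[0,0,0],10],[[0,0,-25],[0,0,0],10],[[0,0,-50],[0,0,0],10],[[0,0,-80],[0,0,0],10],[[0,0,-110],[0,0,0],10]]}}

```text
time_s: 21.78
tcp_pos: [601.4, -201.1, 138.3]
tool_rot: [-2.019, -2.402, 0.0]
contact_force: [1.0, -0.8, -0.5]
opening: 17.6
```

```bash
python3 mv.py "(580,-20,140,88),(618,198,120,74.5)";python3 - <<'E'
from h import *
for n in("scene",):
    p,d=eyes.read_camera(n); cv2.imwrite(f"pics/{n}14.png",p[:,:,::-1])
    if n=="scene":cv2.imwrite("pics/s14c.png",cv2.resize(p[140:260,270:430,::-1],None,fx=5,fy=5,interpolation=cv2.INTER_CUBIC))
E
```

```text
t 21.78 p [ 601.4 -201.1  138.3] phi 99.9 az -18.5 open 17.6 F [ 1.  -0.8 -0.5] q [ 0.72  0.5  -0.62  1.53  0.3   1.21  0.22]
[580, -20, 140, 88] [182.1, 10.1, -1.3] [-0.003, -0.002, 0.208]
[618, 198, 120, 74] [390.3, 85.0, 19.1] [-0.003, -0.002, 0.443]
```

View pics/s14c.png

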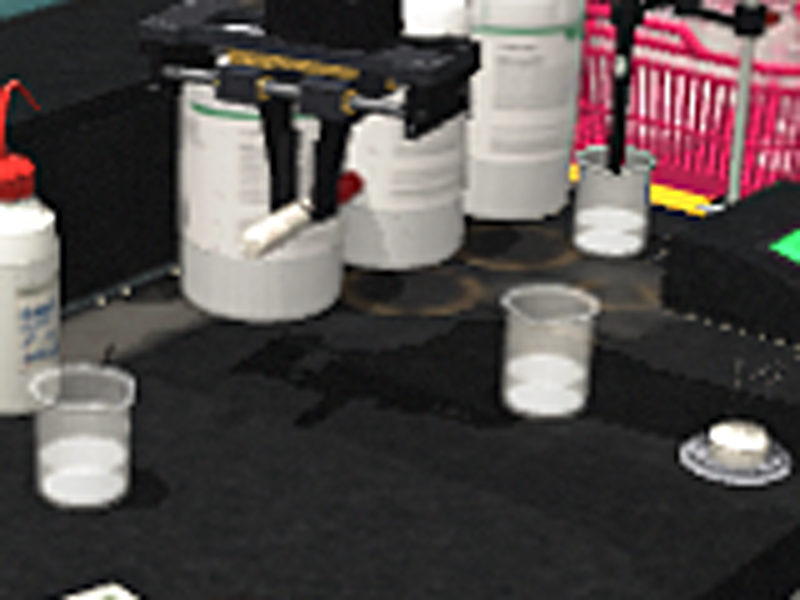

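The marker is held level (crop 295,220). I'll carry it to the long tray, staying in front of the wash bottle.

{"op": "drive_tool", "data": {"series": [[[36,-2,0],[0,0,0.03],10],[[74,-4,0],[0,0,0.07],10],[[112,-6,0],[0,0,0.11],10],[[150,-5,0],[0,0,0.16],10],[[188,0,0],[0,0,0.21],10]]}}

```text
time_s: 22.25
tcp_pos: [571.2, -15.1, 145.6]
tool_rot: [2.262, 2.173, 0.005]
contact_force: [1.1, 0.6, 0.0]
opening: 17.8
```

```bash
python3 mv.py "(618,199,110,74.5)"
```

```text
t 22.25 p [571.2 -15.1 145.6] phi 87.7 az -1.5 open 17.8 F [1.1 0.6 0. ] q [ 0.51  0.36 -0.68  1.7   0.25  1.16 -0.28]
[618, 199, 110, 74] [215.8, 38.0, 35.6] [0.006, 0.0, 0.23]
```

{"op": "drive_tool", "data": {"series": [[[40,7,0],[0,0,0.04],10],[[80,14,0],[0,0,0.08],10],[[120,21,5],[0,0,0.13],10],[[160,28,15],[0,0,0.18],10],[[198,35,25],[0,0,0.23],10]]}}

```text
time_s: 22.67
tcp_pos: [614.6, 183.6, 121.1]
tool_rot: [2.499, 1.896, 0.008]
contact_force: [0.5, -0.5, 0.4]
opening: 17.7
```

```bash
python3 mv.py "(618,199,70,74.5)"
```

```text
t 22.67 p [614.6 183.6 121.1] phi 74.4 az 16.6 open 17.7 F [ 0.5 -0.5  0.4] q [ 0.13  0.54 -0.66  1.53  0.35  1.18 -0.87]
[618, 199, 70, 74] [15.7, -1.3, 51.1] [0.007, -0.001, -0.002]
```

{"op": "drive_tool", "data": {"series": [[[8,-1,15],[0.006,0,0],10],[[15,-1,32],[0.006,0,0],10],[[15,-1,48],[0.006,0,0],10],[[15,-1,65],[0.006,0,0],10],[[15,-1,65],[0.006,0,0],10]]}}

```text
time_s: 23.08
tcp_pos: [616.4, 197.7, 52.9]
tool_rot: [-2.501, -1.899, 0.005]
contact_force: [-1.0, 0.0, -0.9]
opening: 17.1
```

```bash
python3 mv.py "(618,199,30,74.5)";python3 - <<'E'
from h import *
for n in("scene","top"):
    p,d=eyes.read_camera(n); cv2.imwrite(f"pics/{n}15.png",p[:,:,::-1])
    if n=="scene":cv2.imwrite("pics/s15c.png",cv2.resize(p[180:300,160:320,::-1],None,fx=5,fy=5,interpolation=cv2.INTER_CUBIC))
E
```

```text
t 23.08 p [616.4 197.7  52.9] phi 74.4 az 17.8 open 17.1 F [-1.   0.  -0.9] q [ 0.08  0.63 -0.63  1.56  0.4   1.09 -0.92]
[618, 199, 30, 74] [1.7, 1.3, 22.9] [-0.003, 0.002, -0.002]
```

View pics/s15c.png

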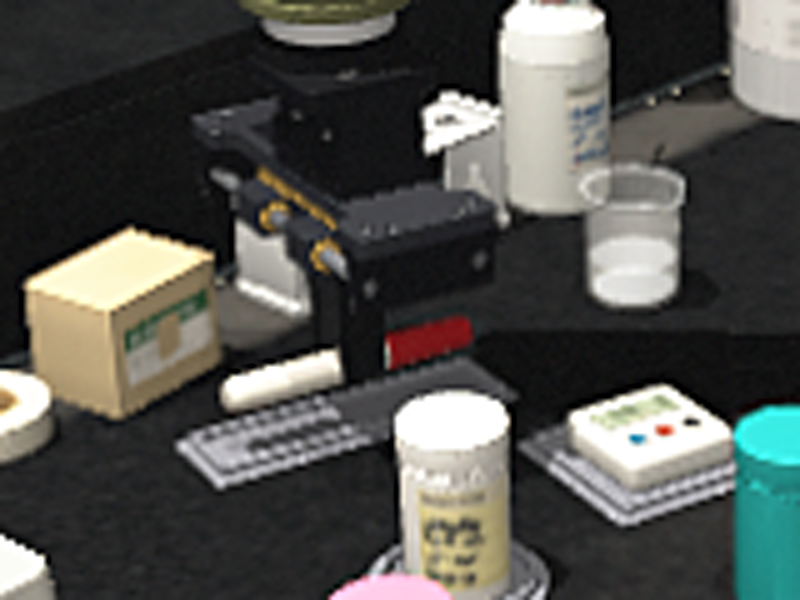

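The marker is parallel to the long tray and about 23 mm above its floor. I'll lower it.

{"op": "drive_tool", "data": {"series": [[[1,1,8],[0,0,0],10],[[1,1,15],[0,0,0],10],[[1,1,20],[0,0,0],10],[[1,1,22],[0,0,0],10],[[1,1,22],[0,0,0],10]]}}

```text
time_s: 23.6
tcp_pos: [618.9, 198.7, 33.7]
tool_rot: [-2.503, -1.899, 0.0]
contact_force: [-0.5, 0.3, -0.4]
opening: 17.8
```

```bash
python3 mv.py "(618,199,29.8,74.5)";python3 - <<'E'
from h import *
for n in("scene",):
    p,d=eyes.read_camera(n); cv2.imwrite(f"pics/{n}16.png",p[:,:,::-1])
    if n=="scene":cv2.imwrite("pics/s16c.png",cv2.resize(p[210:300,180:300,::-1],None,fx=6.6,fy=6.6,interpolation=cv2.INTER_CUBIC))
E
```

```text
t 23.6 p [618.9 198.7  33.7] phi 74.4 az 17.8 open 17.8 F [-0.5  0.3 -0.4] q [ 0.07  0.65 -0.62  1.56  0.42  1.06 -0.93]
[618, 199, 29.8, 74] [0.0, -0.9, 3.9] [-0.0, -0.0, -0.002]
```

View pics/s16c.png

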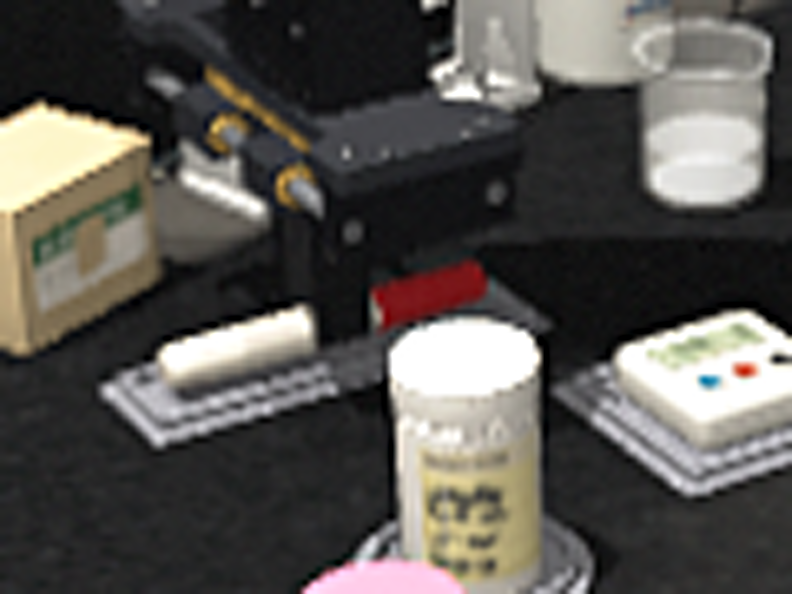

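{"op": "drive_tool", "data": {"series": [[[0,-1,2],[0,0,0],10],[[0,-1,4],[0,0,0],10],[[0,-1,4],[0,0,0],10],[[0,-1,4],[0,0,0],10]]}}

```text
time_s: 23.98
tcp_pos: [618.2, 199.2, 30.2]
tool_rot: [-2.503, -1.899, -0.001]
contact_force: [-0.0, -0.9, 0.4]
opening: 17.4
```

```bash
python3 mv.py "(618,199,29.8,74.5)"
```

```text
t 23.98 p [618.2 199.2  30.2] phi 74.4 az 17.9 open 17.4 F [-0.  -0.9  0.4] q [ 0.07  0.66 -0.62  1.57  0.42  1.05 -0.93]
[618, 199, 29.8, 74] [-0.2, -0.1, 0.4] [0.0, -0.001, -0.002]
```

Release, lift straight up, and move clear.

{"op": "drive_tool", "data": {"series": [[[0,0,0.4],[0,0,0],45],[[0,0,0.4],[0,0,0],45],[[0,0,0.4],[0,0,0],45],[[0,0,0.4],[0,0,0],45],[[0,0,0.4],[0,0,0],45]]}}

```text
time_s: 24.4
tcp_pos: [618.2, 199.1, 29.8]
tool_rot: [-2.503, -1.899, -0.001]
contact_force: [-0.1, 0.1, -0.3]
opening: 41.3
```

{"op": "drive_tool", "data": {"series": [[[0,0,-12],[0,0,0],45],[[0,0,-40],[0,0,0],45],[[0,0,-80],[0,0,0],45],[[0,0,-120],[0,0,0],45],[[0,0,-150],[0,0,0],45]]}}

```text
time_s: 24.82
tcp_pos: [618.5, 199.7, 184.4]
tool_rot: [2.502, 1.899, 0.006]
contact_force: [0.5, 0.8, 0.5]
opening: 44.8
```

```bash
python3 mv.py "(540,0,200,80),(500,-180,200,70),(380,-450,240,40)"
```

```text
t 24.82 p [618.5 199.7 184.4] phi 74.4 az 17.9 open 44.8 F [0.5 0.8 0.5] q [ 0.11  0.5  -0.68  1.44  0.32  1.31 -0.86]
[540, 0, 200, 80] [-213.4, -21.9, -16.2] [0.003, -0.002, -0.098]
[500, -180, 200, 70] [-397.5, -12.0, -16.7] [0.003, -0.003, 0.077]
[380, -450, 240, 40] [-689.7, -54.9, -57.5] [0.002, -0.003, 0.6]
```

{"op": "drive_tool", "data": {"series": [[[-39,-4,-5],[0,0,0],45],[[-78,-8,-10],[0,0,0],45],[[-117,-12,-15],[0,0,0],45],[[-156,-16,-20],[0,0,0],45],[[-195,-20,-25],[0,0,0],45]]}}

```text
time_s: 25.23
tcp_pos: [545.8, 15.8, 210.0]
tool_rot: [2.501, 1.899, 0.007]
contact_force: [0.3, -1.0, -0.1]
opening: 45.0
```

```bash
python3 mv.py "(500,-180,220,70)"
```

```text
t 25.23 p [545.8  15.8 210. ] phi 74.4 az 1.7 open 45.0 F [ 0.3 -1.  -0.1] q [ 0.48  0.24 -0.67  1.69  0.16  1.26 -0.5 ]
[500, -180, 220, 70] [-200.9, 8.5, -10.4] [0.004, -0.003, 0.077]
```

{"op": "drive_tool", "data": {"series": [[[-39,2,-2],[0,0,0.01],45],[[-78,4,-4],[0,0,0.03],45],[[-117,5,-6],[0,0,0.05],45],[[-156,7,-8],[0,0,0.06],45],[[-195,8,-10],[0,0,0.08],45]]}}

```text
time_s: 25.65
tcp_pos: [500.4, -175.7, 221.0]
tool_rot: [2.574, 1.797, 0.008]
contact_force: [0.4, 0.5, -0.2]
opening: 44.9
```

{"op": "drive_tool", "data": {"series": [[[-38,-12,0],[0,0,0.05],45],[[-76,-24,0],[0,0,0.1],45],[[-114,-36,0],[0,0,0.15],45],[[-152,-48,0],[0,0,0.2],45],[[-190,-60,0],[0,0,0.25],45]]}}

```text
time_s: 26.07
tcp_pos: [377.4, -334.5, 221.4]
tool_rot: [2.778, 1.459, 0.009]
contact_force: [0.4, -0.3, 0.9]
opening: 44.8
```

```bash
python3 mv.py "(340,-490,240,40)"
```

```text
t 26.07 p [ 377.4 -334.5  221.4] phi 55.4 az -41.6 open 44.8 F [ 0.4 -0.3  0.9] q [ 0.98  0.1  -0.36  1.79  0.03  1.25  0.01]
[340, -490, 240, 40] [-149.2, 57.7, -18.7] [0.005, -0.004, 0.269]
```

{"op": "drive_tool", "data": {"series": [[[-38,14,-5],[0,0,0.06],45],[[-76,28,-10],[0,0,0.12],45],[[-114,43,-15],[0,0,0.2],45],[[-149,58,-18],[0,0,0.27],45],[[-149,58,-18],[0,0,0.27],45]]}}

```text
time_s: 26.48
tcp_pos: [336.1, -497.0, 240.0]
tool_rot: [2.954, 1.052, 0.007]
contact_force: [-1.0, -0.1, 0.1]
opening: 45.0
```

{"op": "drive_tool", "data": {"series": [[[0,0,0],[0,0,0],45],[[0,0,0],[0,0,0],45],[[0,0,0],[0,0,0],45],[[0,0,0],[0,0,0],45],[[0,0,0],[0,0,0],45]]}}

```text
time_s: 26.9
tcp_pos: [336.8, -496.0, 240.4]
tool_rot: [2.953, 1.055, 0.007]
contact_force: [-0.8, 0.5, 0.1]
opening: 44.9
```

Run:
```python
from meas import *
P,D=eyes.read_camera("top"); im=P[:,:,::-1].copy(); cv2.imwrite("pics/top20.png",im)
cv2.imwrite("pics/t20c.png",cv2.resize(im[130:310,190:510],None,fx=2.5,fy=2.5,interpolation=cv2.INTER_CUBIC))
p,d=eyes.read_camera("scene"); cv2.imwrite("pics/scene20.png",p[:,:,::-1]); cv2.imwrite("pics/s20c.png",cv2.resize(p[190:370,180:440,::-1],None,fx=3,fy=3,interpolation=cv2.INTER_CUBIC))
print("tub",circ("top",comp(im,(217,230),225),88))
# white thresholds separate objects from grey trays (bluish tint)
hsv=cv2.cvtColor(im,cv2.COLOR_BGR2HSV)
def dep(u): 
    o,r=ray("top",[u]); return (o+r*D[u[1],u[0]]).round(1)
for n,u in(("cap",(477,289)),("timer",(288,235)),("pen w",(245,163)),("pen r",(275,172)),("tub",(217,230))): print(n,im[u[1],u[0]],dep(u))
```

```text
tub (array([461.6, 275.6]), array([48.4, 54. ]))
cap [252 251 250] [[ 347.  -298.1   18.7]]
timer [193 191 222] [[461.9 126.4  17. ]]
pen w [253 253 252] [[625.9 228.3  20.4]]
pen r [ 44  35 241] [[605.5 158.7  22.9]]
tub [254 252 252] [[463.9 275.4  84.7]]
```

View pics/t20c.png

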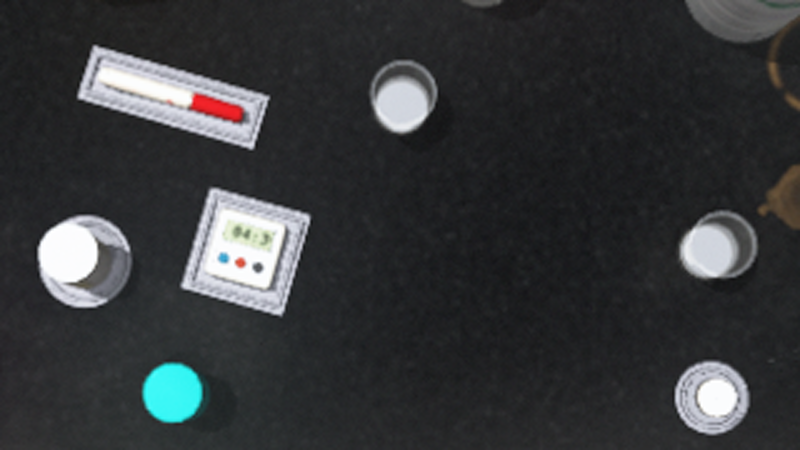

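View pics/s20c.png

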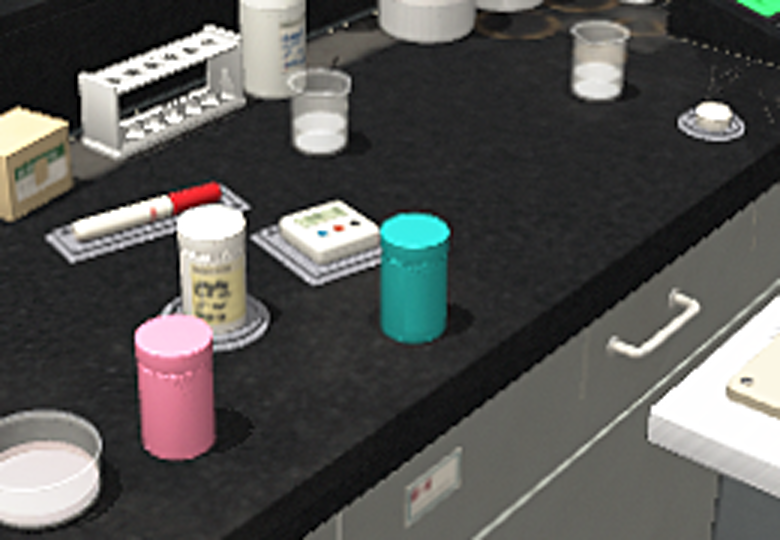

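All four look seated. A numeric check of the margins before hand-in:

```bash
python3 - <<'E'
from meas import *
im=cv2.imread("pics/top20.png"); a=cv2.imread("pics/top0.png")
w=((im.min(2)>228)|((im[:,:,2]>150)&(im[:,:,1]<100))).astype(np.uint8)*255
def rel(n,c,o,deg):
    d=np.array(c)-o; t=np.radians(deg); print(n,c,"rel",d.round(1),"along/across",(d@[np.cos(t),np.sin(t)]).round(1),(d@[-np.sin(t),np.cos(t)]).round(1))
m=w[150:190,220:300]; ys,xs=np.nonzero(m); 
c=np.zeros(w.shape,bool); c[150:190,220:300]=m>0
c=cv2.morphologyEx(c.astype(np.uint8),cv2.MORPH_CLOSE,np.ones((3,3)))>0
r=rect("top",c,12); print(r); rel("pen",r[0],[618,198.9],74.5)
c=w==0; n,l=cv2.connectedComponents(w); 
cc=l==l[289,477]; r=circ("top",cc,18); print(r); rel("cap",r[0],[348.3,-296.5],0)
c=np.zeros(w.shape,bool); ys,xs=np.nonzero((im.min(2)>215)); k=(xs>268)&(xs<308)&(ys>208)&(ys<250); c[ys[k],xs[k]]=1
n,l=cv2.connectedComponents(c.astype(np.uint8)); s=np.bincount(l.ravel()); s[0]=0
r=rect("top",l==s.argmax(),22); print(r); rel("timer",r[0],[475.1,127.9],-15)
for n,s,t in(("b1",slice(150,190),slice(332,372)),("b2",slice(208,248),slice(455,498))): print(n,"pixel diff",np.abs(im[s,t].astype(int)-a[s,t]).mean().round(2))
E
python3 mv.py
```

```text
(array([617.7, 199.9]), array([140.5,  17.8]), 'long-axis deg', 74.7)
pen [617.7 199.9] rel [-0.3  1. ] along/across 0.9 0.6
(array([ 347.7, -296.6]), array([31.8, 32.1]))
cap [ 347.7 -296.6] rel [-0.6 -0.1] along/across -0.6 -0.1
(array([473.9, 130.2]), array([66.1, 74.4]), 'long-axis deg', -14.5)
timer [473.9 130.2] rel [-1.2  2.3] along/across -1.8 1.9
b1 pixel diff 1.98
b2 pixel diff 1.77
t 27.0 p [ 336.5 -496.3  240.3] phi 39.3 az -55.9 open 45.0 F [ 0.3 -0.9 -0. ] q [ 1.09  0.28 -0.23  1.53  0.06  1.33 -0.03]
```

```bash
python3 -c "
from rig import env; print(env.job_done())"
```

```text
the job is handed in; nothing more can be done
None
```

I put the tub, cap, timer and marker, in that order, in their matching trays, then released them and moved the arm clear. I handed the job in at about 27 s.

- **Positions:** the last camera checks put the marker within 1 mm of its tray centre and its angle within 0.2°. The cap is also within 1 mm of centre. The tub stands upright about 2 mm or less off centre. The clearance to the rim is about 7–8 mm all round.
- **Timer, less certain:** it reads about 2–3 mm off centre. Its outline came out as 66 x 74 mm because the mask merged some of the tray rim, so I judged it by eye too. Both views show it square in the tray and clear of the rim.
- **Seating:** I judged that everything lies flat from the pictures and the lowering heights. Single-pixel depth readings agree with that only to a few millimetres.
- **Bystanders:** the two beakers and the pink and turquoise tubs look unmoved. The top-view patches around the beakers match the first picture.

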